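# Shift glued parts to the curing rack in reverse order

## Robot

A 7-joint arm with a two-finger parallel gripper is mounted at the origin on the work surface. World frame = base frame: x ahead of the robot, y to its left, z up, the work surface at z = 0. Lengths are in mm, angles in rad, forces in N, time in s.
With the tool pointing down it reaches from about 425 to 950 mm from the base axis. Payload 4.7 kg.
Tool frame: the origin (TCP) lies on the centre line of the jaws, within the pads' length; the fingertips stand 14 mm ahead of it and the grasp point (between the pads) lies 5 mm behind it; z points along the fingers, y is the line along which they close (so a half turn about z gives the same grasp; the last joint's range is limited). The gripper opens to 87 mm and grips with 3 to 60 N. Pads are 19 mm wide; open, the fingers measure 117 mm over their backs; the gripper's body (75 mm by 190 mm) begins 51 mm behind the grasp point.
Start: joints at [1.242, 0.469, -0.049, 1.532, 0.024, 1.141, -0.082], TCP at [199.393, -644.895, 236.573] pointing down, gripper open.
Joint ranges: [-2.59, 2.59], [-0.33, 1.99], [-1.39, 1.29], [0.1, 2.45], [-1.04, 4.18], [0.21, 1.99], [-2.66, 2.66]. Speed limits (rad/s): [2.57, 2.57, 3.14, 3.14, 3.14, 3.14, 3.14].

## Interface

Orientations are given as a unit quaternion [x, y, z, w].
In Python, from cell import ctrl gives the robot as it stands. The module is installed in compiled form; this text tells all that it offers.
- The arm moves only by the tool jog_arm, never from a script. Its argument "series" is a list of rows, each a list of 5 numbers: the shift along the tool's x, y, z normalised to -1 to 1, where 1 is 40 mm, then the turn about the tool's z normalised to -1 to 1, where 1 is 0.1 rad, then the closure, from 0 (fully open) to 1 (shut). A call has 1 to 12 rows; each row shifts and turns the commanded pose from where the row before left it, along the tool's axes as they then stand; what a row does not reach is not made up. A row lasts 1/12 s, in which the tool goes at most 41.7 mm and 7.16 degrees, less where a joint would pass 70% of its speed; a pose out of reach is approached as far as the arm can. A call with a number of a shift or a turn outside -1 to 1 is refused whole. A call with a gripper value outside its range is refused whole. The fingers move at their own pace and stop on an object; "newtons" is the grip in N (left out, the last holds). Time passes only in rows, so rows that do not move let the fingers close. It gives the time, the measured TCP pose, the force, the opening and the grip force at its end, in the units of the state.
- ctrl.state(): the state, without advancing time (a new reading comes with each control period).
- ctrl.read_camera(name): name is "scene" or "top" or "wrist"; returns the picture (384x512x3 uint8, red, green, blue); there is no depth.
- ctrl.get_calibration(name): a dict with "K" (3x3 intrinsics, pixels), "xyz" and "attitude" of the camera in the world; the wrist camera has in their place "mount" (4x4, takes a point from camera to tool coordinates, whose origin is the TCP and whose axes are the flange's). Camera axes: x right, y up, looking along -z (the intrinsics and any distortion apply to the point x, -y, -z); pixel columns grow to the right and rows downward; lengths in mm; the calibration is good to about 2 mm. A picture is of the moment at which its call begins: read the wrist's pose just before it. get_calibration takes no time and is no camera call.
- ctrl.sign_off(): hands the job in; it is judged then, once.
Trained networks look in the newest picture that a camera, given by its name, has taken for a name from the list of things; names that differ only in an ending like _2 or _b are one class to them, and where a whole thing is asked for, a point or a joint stands for the part that bears it (a point fixed in the world has none). Each returns a list of dicts, best first, with "p" (0 to 1); they miss things now and then, are a little off and sometimes report something else, mostly with a low value. They report only what shows in the picture. A call takes as long as a camera call. They do not tell look-alikes from the thing itself.
- ctrl.recognise(query, camera): "point" ([x, y, z] in mm, in world coordinates, good to about 4 mm: the middle of the surface that is visible of it).
- ctrl.masks_of(query, camera): "mask" (384x512 bool, what is visible of it).
The state is a dict: "clock": time; "q": joint angles; "qvel": joint speeds; "effort": joint torques, N m; "tcp_pos": TCP position; "tool_rot": TCP orientation; "wrist_force": force on the tool from outside, world axes, zero at the start; "ft_torque": the same for the moment, N m; "finger_gap": finger opening in mm; "grip_force": force on a finger pad.
Only numpy, scipy, OpenCV 4.12 (cv2) and the standard library are available. Lean on these libraries where they do the work, as an engineer would, in place of code of your own. Each camera call takes 0.05 s, during which the arm holds its last target. There are 200 camera calls.

## Task

Move the four glued parts from the pads on the flat plywood tray into the four cells of the curing rack, in reverse order: the part nearest the tray's black end block goes into the cell farthest from the rack's black end block, the next one beside it, and so on, so that the part farthest from the tray's block ends nearest the rack's block. The glue is fresh, so keep every part upright, set it down without dropping it, and leave each standing flat on the floor of its own cell.

Things in the scene. Friction and masses are not known exactly. Their poses are not given: they have to be found in the camera images.
- tray: Fixed flat plywood board, 76 (x) by 286 (y) by 8 mm, with a black end block (76 x 18 x 34 mm high) at its +y end only; lies turned any way. Origin: centre of its underside, on a 3 mm mat; z up. Four cork pads stand on it at x = 0, y = -105, -35, 35, 105 mm; their tops, which carry the parts, are 14 mm above the origin.
- rack: Fixed wooden curing rack, 76 (x) by 286 mm (y), black end block (76 x 18 x 34 mm high) at its +y end only; lies turned any way. Origin: centre of its underside, on a 3 mm mat; z up. Four empty cells, 56 x 56 mm inside, at x = 0, y = -105, -35, 35, 105 mm; their floors are 8 mm above the origin, the strips around them 10 mm higher.
- tube: Black plastic tube, open at both ends, standing: 40 mm outside and 31 mm inside diameter, 46 mm tall, about 50 g. Origin at the centre of its underside, z up along its axis.
- nozzle: Brass nozzle, standing: round foot 40 mm in diameter and 22 mm high, tapering by 26 mm height to a round neck 24 mm in diameter up to the top at 60 mm; about 80 g. Origin at the centre of its underside, z up along its axis. Grip it by the neck.
- standoff: Aluminium hexagonal standoff, standing: 34 mm across flats, 50 mm tall, about 120 g. Origin at the centre of its underside, z up; its x axis is normal to a pair of flats.
- bracket: Grey plastic bracket, standing: square foot 38 x 38 x 12 mm with an upright plate on its middle, 10 mm thick (its x) and 36 mm wide (its y), up to 52 mm above the underside; about 70 g. Origin at the centre of its underside, z up. Grip it across the plate.
- pad_tube: The cork pad on which the tube stands at the start: 54 x 54 x 6 mm, fixed on the tray, origin at the centre of its underside; the four pads are alike and stay where they are.
- pad_nozzle: The cork pad on which the nozzle stands at the start: 54 x 54 x 6 mm, fixed on the tray, origin at the centre of its underside; the four pads are alike and stay where they are.
- pad_standoff: The cork pad on which the standoff stands at the start: 54 x 54 x 6 mm, fixed on the tray, origin at the centre of its underside; the four pads are alike and stay where they are.
- pad_bracket: The cork pad on which the bracket stands at the start: 54 x 54 x 6 mm, fixed on the tray, origin at the centre of its underside; the four pads are alike and stay where they are.
There are look-alikes about, which are no part of the job. Leave any green look-alike of the standoff alone.

How it is judged (in metres and radians):
At the end, for the whole second after the job is handed in: Each part stands in the cell mirroring its start (tray y to rack -y), within 16 mm of the cell centre in rack x and y, its underside 4 to 13 mm above the rack origin (floor: 8), tilted under 7 degrees, at rest (under 20 mm/s) and let go (((y of pad_tube in the frame of tray between -0.125 and -0.085 m and y of tube in the frame of rack between 0.089 and 0.121 m) or (y of pad_tube in the frame of tray between -0.055 and -0.015 m and y of tube in the frame of rack between 0.019 and 0.051 m) or (y of pad_tube in the frame of tray between 0.015 and 0.055 m and y of tube in the frame of rack between -0.051 and -0.019 m) or (y of pad_tube in the frame of tray between 0.085 and 0.125 m and y of tube in the frame of rack between -0.121 and -0.089 m)) and x of tube in the frame of rack between -0.016 and 0.016 m and z of tube in the frame of rack between 0.004 and 0.013 m and angle between each of tube, nozzle, standoff, bracket's own z axis and vertical below 0.12 rad and linear speed of each of tube, nozzle, standoff, bracket below 0.02 m/s and contact force between each of tube, nozzle, standoff, bracket and the fingers below 0.05 N and ((y of pad_nozzle in the frame of tray between -0.125 and -0.085 m and y of nozzle in the frame of rack between 0.089 and 0.121 m) or (y of pad_nozzle in the frame of tray between -0.055 and -0.015 m and y of nozzle in the frame of rack between 0.019 and 0.051 m) or (y of pad_nozzle in the frame of tray between 0.015 and 0.055 m and y of nozzle in the frame of rack between -0.051 and -0.019 m) or (y of pad_nozzle in the frame of tray between 0.085 and 0.125 m and y of nozzle in the frame of rack between -0.121 and -0.089 m)) and x of nozzle in the frame of rack between -0.016 and 0.016 m and z of nozzle in the frame of rack between 0.004 and 0.013 m and ((y of pad_standoff in the frame of tray between -0.125 and -0.085 m and y of standoff in the frame of rack between 0.089 and 0.121 m) or (y of pad_standoff in the frame of tray between -0.055 and -0.015 m and y of standoff in the frame of rack between 0.019 and 0.051 m) or (y of pad_standoff in the frame of tray between 0.015 and 0.055 m and y of standoff in the frame of rack between -0.051 and -0.019 m) or (y of pad_standoff in the frame of tray between 0.085 and 0.125 m and y of standoff in the frame of rack between -0.121 and -0.089 m)) and x of standoff in the frame of rack between -0.016 and 0.016 m and z of standoff in the frame of rack between 0.004 and 0.013 m and ((y of pad_bracket in the frame of tray between -0.125 and -0.085 m and y of bracket in the frame of rack between 0.089 and 0.121 m) or (y of pad_bracket in the frame of tray between -0.055 and -0.015 m and y of bracket in the frame of rack between 0.019 and 0.051 m) or (y of pad_bracket in the frame of tray between 0.015 and 0.055 m and y of bracket in the frame of rack between -0.051 and -0.019 m) or (y of pad_bracket in the frame of tray between 0.085 and 0.125 m and y of bracket in the frame of rack between -0.121 and -0.089 m)) and x of bracket in the frame of rack between -0.016 and 0.016 m and z of bracket in the frame of rack between 0.004 and 0.013 m); the robot touches nothing.
It fails at once if a part is tipped more than 35 degrees (angle between any of tube, nozzle, standoff, bracket's own z axis and vertical above 0.61 rad).
It fails at once if a part is dropped or flung: free of the fingers and faster than 0.6 m/s ((linear speed of tube above 0.6 m/s and contact force between tube and the fingers below 0.05 N) or (linear speed of nozzle above 0.6 m/s and contact force between nozzle and the fingers below 0.05 N) or (linear speed of standoff above 0.6 m/s and contact force between standoff and the fingers below 0.05 N) or (linear speed of bracket above 0.6 m/s and contact force between bracket and the fingers below 0.05 N)).
It also fails if it takes over 112 s, if anything falls off the work surface, if the arm or the gripper's body presses on something with over 40 N, if the wrist force passes 120 N, or if a joint passes its speed limit or range.

## Working session

There is one attempt and no reset: what is moved stays moved. The work goes in short steps, Python scripts to look and compute and a tool call to move; the robot and the scene stay as the last step left them, time stands still between calls to the robot, and variables do not carry over. Pictures are saved under pics/ and viewed, at most 14 in all, crops included, and the job is handed in when it is done.

Besides the shell and the picture viewer there is one more tool, called after "Request:" in YAML: its name, and indented under it one key for each argument. jog_arm: Moves the arm, as the interface text tells. Scaled input: -1 to 1 covers 40 mm each way for a shift and 0.1 rad each way for a turn. Its arguments: {"type":"object","properties":{"series":{"type":"array","items":{"type":"array","items":{"type":"number"}}},"newtons":{"type":"number"}},"required":["series"]}

```bash
mkdir -p pics
cat > h.py <<'E'
import numpy as np, cv2
from cell import ctrl
from scipy.spatial.transform import Rotation as R
def snap(cam,name):
    im=ctrl.read_camera(cam); cv2.imwrite('pics/'+name,im[:,:,::-1]); return im
E
python3 - <<'E'
from h import *
for c in ['scene','top']:
    print(c,ctrl.get_calibration(c))
a=snap('scene','s0.png')
for q in ['tray','rack','tube','nozzle','standoff','bracket']:
    print('scene',q,[(np.round(d['point']),round(d['p'],2)) for d in ctrl.recognise(q,'scene')])
b=snap('top','t0.png')
for q in ['tray','rack','tube','nozzle','standoff','bracket']:
    print('top',q,[(np.round(d['point']),round(d['p'],2)) for d in ctrl.recognise(q,'top')])
cv2.imwrite('pics/both.png',cv2.resize(b[:,:,::-1],(800,600),interpolation=cv2.INTER_CUBIC))
print(ctrl.state()); print(ctrl.get_calibration('wrist'))
E
```

```text
scene {'K': array([[397.12455619,   0.        , 249.30867434],
       [  0.        , 397.12455619, 191.02134578],
       [  0.        ,   0.        ,   1.        ]]), 'xyz': array([1195.99050928, -661.03654931,  761.91485987]), 'attitude': array([0.42864946, 0.15932257, 0.29533541, 0.83884025])}
top {'K': array([[415.39293564,   0.        , 257.24574822],
       [  0.        , 415.39293564, 191.29152051],
       [  0.        ,   0.        ,   1.        ]]), 'xyz': array([ 431.55263536,  121.34734199, 1100.61733829]), 'attitude': array([ 0.04367002, -0.04186934, -0.70190422,  0.70969736])}
scene tray [(array([637., 174.,   8.]), 0.96)]
scene rack [(array([ 594., -211.,   19.]), 0.61)]
scene tube [(array([685., 196.,  37.]), 0.66), (array([538., 196.,  48.]), 0.57), (array([481., 212.,  43.]), 0.16)]
scene nozzle [(array([482., 210.,  42.]), 0.69)]
scene standoff [(array([545., 474.,  31.]), 0.74), (array([618., 190.,  49.]), 0.55)]
scene bracket [(array([684., 194.,  35.]), 0.67), (array([554., 195.,  15.]), 0.53)]
top tray [(array([585., 199.,  13.]), 0.86)]
top rack [(array([ 579., 
[... 841 characters left out ...]
41341e-05]), 'wrist_force': array([-0.21664328, -0.59502019, -0.38131639]), 'ft_torque': array([-0.00957571,  0.04305647, -0.04226689]), 'grip_force': 0.0, 'finger_gap': 86.85483957756516}
{'K': array([[289.5406542 ,   0.        , 257.86686243],
       [  0.        , 289.5406542 , 195.08440195],
       [  0.        ,   0.        ,   1.        ]]), 'mount': array([[ 1.12588302e-03,  9.66378906e-01,  2.57119706e-01,
         7.03868058e+01],
       [ 9.99999219e-01, -9.48424723e-04, -8.14190773e-04,
        -4.65634904e-01],
       [-5.42958102e-04,  2.57120421e-01, -9.66379219e-01,
        -1.48380243e+02],
       [ 0.00000000e+00,  0.00000000e+00,  0.00000000e+00,
         1.00000000e+00]])}
```

View pics/both.png

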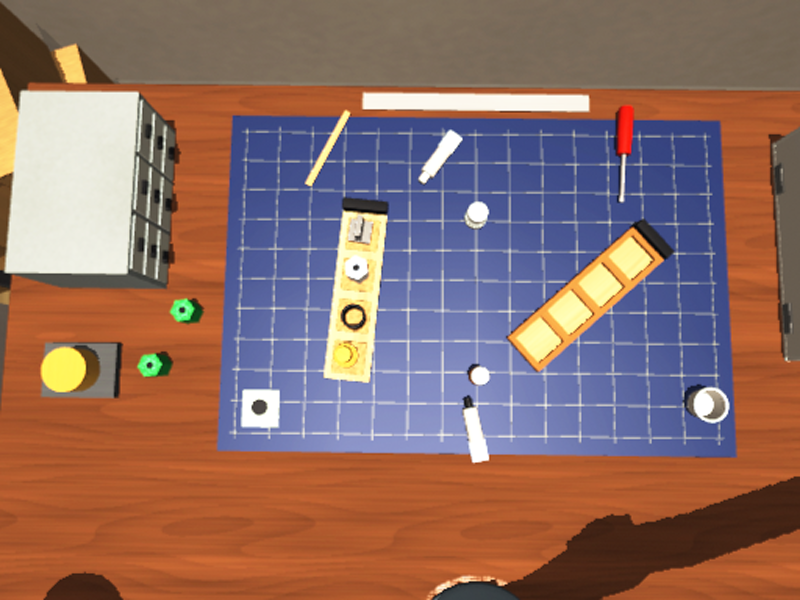

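View pics/s0.png

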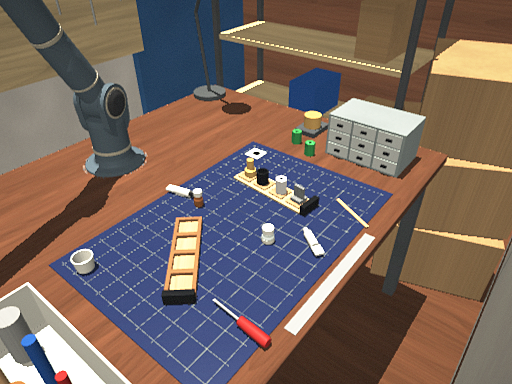

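The tray, from its block at (365,206), holds bracket (360,230), standoff (356,268), tube (352,316) and nozzle (346,355). The rack block is at (655,240) and its cells run down-left to (538,340). The green standoffs at (184,310) and (152,364) are off the tray, so they are the look-alikes. The white/grey hex on the tray pad is the real standoff.

Next I'll fit the tray and rack poses.

```bash
cat >> h.py <<'E'
from scipy.optimize import minimize
def campose(cam,st=None):
    c=ctrl.get_calibration(cam)
    if cam=='wrist':
        M=np.array(c['mount']); Rt=R.from_quat(st['tool_rot']).as_matrix()
        return c['K'],Rt@M[:3,:3],Rt@M[:3,3]+st['tcp_pos']
    return c['K'],R.from_quat(c['attitude']).as_matrix(),c['xyz']
def proj(P,cp):
    K,Rc,t=cp; p=(np.asarray(P,float)-t)@Rc
    return np.c_[K[0,0]*p[:,0]/-p[:,2]+K[0,2],K[1,1]*p[:,1]/p[:,2]+K[1,2]]
def ray(uv,cp,z):
    K,Rc,t=cp; d=Rc@np.array([(uv[0]-K[0,2])/K[0,0],-(uv[1]-K[1,2])/K[1,1],-1])
    return t+d*(z-t[2])/d[2]
def place(pts,pose):
    x,y,a=pose; c,s=np.cos(a),np.sin(a); pts=np.asarray(pts,float)
    return np.c_[x+c*pts[:,0]-s*pts[:,1],y+s*pts[:,0]+c*pts[:,1],pts[:,2]+3]
def boxp(x0,x1,y0,y1,z0,z1): return [(x,y,z) for x in(x0,x1) for y in(y0,y1) for z in(z0,z1)]
E
cat > fit.py <<'E'
from h import *
def hullmask(px,S=4):
    m=np.zeros((384*S,512*S),np.uint8); cv2.fillConvexPoly(m,cv2.convexHull(((px+.5)*S-.5).astype(np.float32)).round().astype(np.int32),1); return m
im=cv2.imread('pics/t0.png'); cp=campose('top')
hsv=cv2.cvtColor(im,cv2.COLOR_BGR2HSV).astype(int); b=im.astype(int)
blue=((b[:,:,0]>b[:,:,2]+25)).astype(np.uint8)
grid=((b.min(2)>100)).astype(np.uint8)
fg=(1-blue).astype(np.uint8)
fg=cv2.morphologyEx(fg,cv2.MORPH_OPEN,np.ones((5,5)))
n,l,st_,c=cv2.connectedComponentsWithStats(fg)
th=[(20*np.cos(t),20*np.sin(t)) for t in np.linspace(0,6.28,24)]
for name,seed,top,x0 in [('tray',(225,190),8,(585,199,-1.6)),('rack',(375,189),18,(579,-191,-.8))]:
    lab=l[seed[1],seed[0]]; m=(l==lab).astype(np.uint8)
    cs,_=cv2.findContours(m,cv2.RETR_EXTERNAL,cv2.CHAIN_APPROX_NONE)
    tgt=hullmask(np.vstack(cs)[:,0].astype(float))
    pts=boxp(-38,38,-143,143,0,top)+boxp(-38,38,125,143,0,34)
    if name=='tray': pts+=[(x,y-105,36) for x,y in th]+[(x*.6,y*.6-105,74) for x,y in th]
    cost=lambda p:1-(lambda h:(h&tgt).sum()/(h|tgt).sum())(hullmask(proj(place(pts,p),cp)))
    best=None
    for a in np.arange(0,6.28,.2):
        p=(x0[0],x0[1],a); v=cost(p)
        if best is None or v<best[0]: best=(v,p)
    for a0 in (best[1][2],best[1][2]+np.pi):
        r=minimize(cost,(*best[1][:2],a0),method='Nelder-Mead',options=dict(initial_simplex=[np.add((*best[1][:2],a0),d) for d in [(0,0,0),(20,0,0),(0,20,0),(0,0,.15)]],xatol=.01,fatol=1e-5))
        print(name,m.sum(),np.round(r.x,3),1-r.fun)
E
python3 fit.py
```

```text
tray 3476 [580.118 202.507   4.616] 0.9267597656595692
tray 3476 [580.239 202.946   7.776] 0.9095455996594658
rack 3601 [ 573.02  -189.137    3.884] 0.9173879901753197
rack 3601 [ 570.79  -185.68     7.005] 0.8983682667705916
```

View overlay.

Run:
```python
from h import *
im=cv2.imread('pics/t0.png'); cp=campose('top'); S=4
big=cv2.resize(im,None,fx=S,fy=S,interpolation=cv2.INTER_CUBIC)
for p,top in [((580.1,202.5,4.616),8),((573,-189.1,3.884),18)]:
    for z in (0,top):
        q=proj(place([(-38,-143,z),(38,-143,z),(38,143,z),(-38,143,z)],p),cp)
        cv2.polylines(big,[((q+.5)*S).astype(np.int32)],True,(0,0,255) if z else (255,255,0),1)
    q=proj(place(boxp(-38,38,125,143,34,34),p),cp)
    for u in q: cv2.circle(big,tuple(((u+.5)*S).astype(int)),3,(255,0,255),-1)
cv2.imwrite('pics/ov.png',np.hstack([big[480:1000,800:1020],big[520:1000,1280:1760][:480].copy() if 0 else cv2.copyMakeBorder(big[520:980,1280:1740],0,60,0,0,cv2.BORDER_CONSTANT)]))
```

```text
(no output)
```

View pics/ov.png

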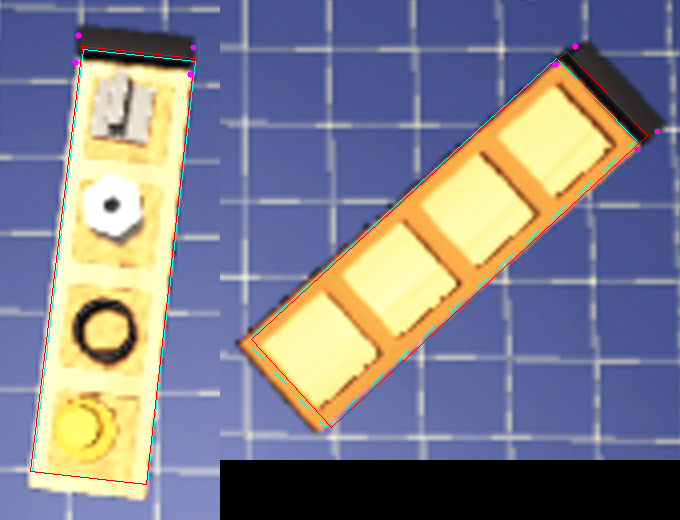

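The end block lies outside the 286 mm (143 to 161), because cells reaching to y=133 rule out the alternative. I'll refit with that.

```bash
sed -i 's/boxp(-38,38,125,143,0,34)/boxp(-38,38,143,161,0,34)/' fit.py; python3 fit.py; sed -n 1,1p /dev/null
cat > obj.py <<'E'
from h import *
# recheck networks against tray fit
cp=campose('top')
for q in ['tube','nozzle','standoff','bracket']:
    ctrl.read_camera('top')
    for d in ctrl.masks_of(q,'top')[:3]:
        v,u=np.nonzero(d['mask']); print(q,round(d['p'],2),u.mean().round(1),v.mean().round(1),len(u))
E
python3 obj.py
```

```text
tray 3476 [569.126 203.297   4.619] 0.9724638191485616
tray 3476 [588.302 201.187   7.775] 0.9608137726244343
rack 3601 [ 580.04  -196.849    0.728] 0.9471712757521049
rack 3601 [ 568.261 -182.055    3.87 ] 0.9494245556430402
tube 0.41 225.8 202.5 139
nozzle 0.71 221.0 226.9 169
nozzle 0.48 234.9 153.5 169
standoff 0.7 228.1 172.1 200
standoff 0.57 118.8 198.9 212
standoff 0.5 99.2 233.6 245
bracket 0.7 230.5 147.8 234
```

Request:
jog_arm:
  series:
    - [0.76, -0.52, 0, 0, 0]
    - [0.76, -0.52, 0, 0, 0]
    - [0.76, -0.52, 0, 0, 0]
    - [0.76, -0.52, 0, 0, 0]
    - [0.76, -0.52, 0, 0, 0]
    - [0.76, -0.52, 0, 0, 0]
    - [0.76, -0.52, 0, 0, 0]
    - [0.76, -0.52, 0, 0, 0]

```text
clock: 1.77
tcp_pos: [383.5, -412.6, 236.9]
tool_rot: [0.989, 0.149, 0.0, 0.0]
wrist_force: [0.0, -0.3, -0.4]
finger_gap: 87.1
grip_force: 0.0
```

Request:
jog_arm:
  series:
    - [0.76, -0.52, 0, 0, 0]
    - [0.76, -0.52, 0, 0, 0]
    - [0.76, -0.52, 0, 0, 0]
    - [0.76, -0.52, 0, 0, 0]
    - [0.76, -0.52, 0, 0, 0]
    - [0.76, -0.52, 0, 0, 0]
    - [0.76, -0.52, 0, 0, 0]
    - [0.76, -0.52, 0, 0, 0]
    - [0, 0, 0, 0, 0]
    - [0, 0, 0, 0, 0]
    - [0, 0, 0, 0, 0]

```text
clock: 2.68
tcp_pos: [565.5, -183.8, 236.4]
tool_rot: [0.989, 0.149, -0.0, 0.0]
wrist_force: [-0.0, 0.0, -1.3]
finger_gap: 87.0
grip_force: 0.0
```

```bash
cat >> h.py <<'E'
def yaw(st):
    x=R.from_quat(st['tool_rot']).as_matrix()[:,0]; return np.arctan2(x[1],x[0])
def plan(tx,ty,tz,ty_=None,st=None):
    """turn first (tool z), then shift in turned tool axes; prints totals in jog units"""
    st=st or ctrl.state(); y0=yaw(st); ty_=y0 if ty_ is None else ty_
    d=np.array([tx,ty,tz])-st['tcp_pos']; c,s=np.cos(ty_),np.sin(ty_)
    print('turn %.2f | shift x %.3f y %.3f z %.3f'%(-(ty_-y0)/.1,(c*d[0]+s*d[1])/40,(s*d[0]-c*d[1])/40,-d[2]/40))
def overlay(im,cp,poly,S=1.5,crop=None):
    big=cv2.resize(im[:,:,::-1],None,fx=S,fy=S,interpolation=cv2.INTER_CUBIC)
    for P,col in poly: cv2.polylines(big,[((proj(P,cp)+.5)*S).astype(np.int32)],True,col,1)
    return big
def rackpoly(p):
    o=[(place([(-38,-143,18),(38,-143,18),(38,143,18),(-38,143,18)],p),(255,0,255)),(place([(-38,143,34),(38,143,34),(38,161,34),(-38,161,34)],p),(0,255,0))]
    return o+[(place([(-28,y-28,18),(28,y-28,18),(28,y+28,18),(-28,y+28,18)],p),(255,255,0)) for y in(-105,-35,35,105)]
E
python3 - <<'E'
from h import *
st=ctrl.state(); print(st['tcp_pos'],yaw(st)); im=snap('wrist','w1.png'); cp=campose('wrist',st)
cv2.imwrite('pics/w1o.png',overlay(im,cp,rackpoly((568.3,-182,3.87))))
E
```

```text
[ 565.51875807 -183.81665344  236.41116378] 0.29968562570146784
```

View pics/w1o.png

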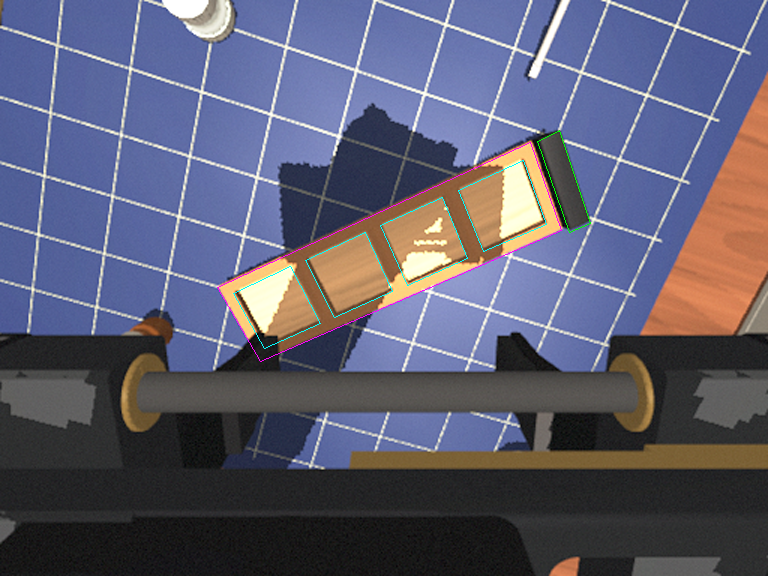

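Request:
jog_arm:
  series:
    - [0, 0, 0, 1, 0]
    - [0, 0, 0, 1, 0]
    - [0, 0, 0, 1, 0]
    - [0, 0, 0, 0.9, 0]

```text
clock: 3.07
tcp_pos: [564.7, -185.5, 236.6]
tool_rot: [0.999, -0.049, -0.0, 0.0]
wrist_force: [-0.4, -1.1, 0.5]
finger_gap: 87.2
grip_force: 0.0
```

Request:
jog_arm:
  series:
    - [-0.42, -0.9, -0.16, 0, 0]
    - [-0.42, -0.9, -0.16, 0, 0]
    - [-0.42, -0.9, -0.16, 0, 0]
    - [-0.42, -0.9, -0.16, 0, 0]
    - [-0.42, -0.9, -0.16, 0, 0]
    - [-0.42, -0.9, -0.16, 0, 0]
    - [-0.42, -0.9, -0.16, 0, 0]
    - [-0.42, -0.9, -0.16, 0, 0]
    - [-0.42, -0.9, -0.16, 0, 0]
    - [-0.42, -0.9, -0.16, 0, 0]
    - [0, 0, 0, 0, 0]
    - [0, 0, 0, 0, 0]

```text
clock: 4.07
tcp_pos: [430.5, 191.1, 301.2]
tool_rot: [0.999, -0.044, 0.001, -0.0]
wrist_force: [0.1, -0.9, -0.1]
finger_gap: 87.0
grip_force: 0.0
```

Run:
```python
from h import *
st=ctrl.state(); print(st['tcp_pos'],yaw(st)); im=snap('wrist','w2.png'); cp=campose('wrist',st)
p=(569.1,203.3,4.619)
po=[(place([(-38,-143,8),(38,-143,8),(38,143,8),(-38,143,8)],p),(255,0,255)),(place([(-38,143,34),(38,143,34),(38,161,34),(-38,161,34)],p),(0,255,0))]
po+=[(place([(-27,y-27,14),(27,y-27,14),(27,y+27,14),(-27,y+27,14)],p),(255,255,0)) for y in(-105,-35,35,105)]
for y,h,r in((105,66,5),(35,64,19.6),(-35,60,20),(-105,74,12)):
    po.append((place([(r*np.cos(t),y+r*np.sin(t),h) for t in np.linspace(0,6.28,30)],p),(0,0,255)))
b=overlay(im,cp,po,3)
q=proj(place([(0,0,30)],p),cp)[0]*3; x0=int(max(0,q[0]-300)); print(q)
cv2.imwrite('pics/w2o.png',b[max(0,int(q[1])-420):int(q[1])+330,x0:x0+600][:600])
cv2.imwrite('pics/w2p.png',overlay(im,cp,po,1.5))
for n in ['tube','nozzle','standoff','bracket']:
    print(n,[(np.round(d['point'],1),round(d['p'],2)) for d in ctrl.recognise(n,'wrist')])
```

```text
[430.47014442 191.10946135 301.24389349] -0.08767315738814624
[719.97143263 199.55482049]
tube [(array([531.2, 209. ,  63.5]), 0.7)]
nozzle [(array([467.1, 213.1,  42.8]), 0.91)]
standoff [(array([533.7, 476. ,  46.1]), 0.86), (array([603.4, 197. ,  67.9]), 0.71), (array([447.7, 519.7,  44.2]), 0.65)]
bracket [(array([532.5, 208.7,  65.3]), 0.48)]
```

View pics/w2o.png

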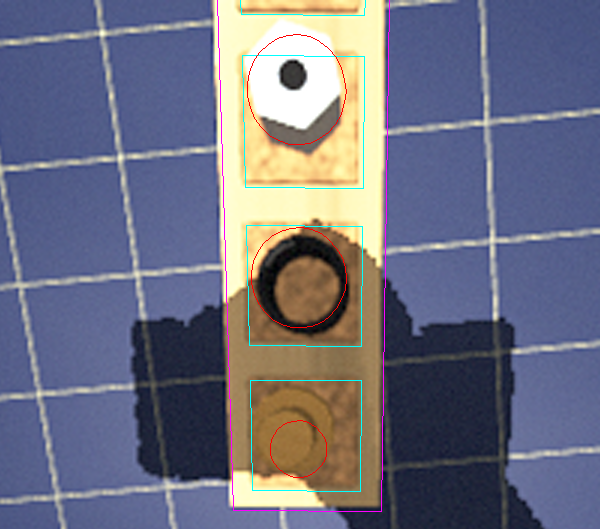

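The tray fit matches to about 1 mm. Nozzle top is at crop (288,437), tube rim at (302,287) and standoff hole at (292,74); the bracket is out of this view. Only the white standoff stands on a tray pad.

```bash
cat >> h.py <<'E'
def iou_fit(target,model,cp,x0,steps,S=4):
    """target: bool mask; model(p)->world pts; filled hull IoU"""
    T=cv2.resize(target.astype(np.uint8),None,fx=S,fy=S,interpolation=cv2.INTER_NEAREST)
    def cost(p):
        m=np.zeros_like(T); h=cv2.convexHull(((proj(model(p),cp)+.5)*S).astype(np.float32)).round().astype(np.int32)
        cv2.fillConvexPoly(m,h,1); return 1-(m&T).sum()/(m|T).sum()
    x0=np.array(x0,float); sim=[x0]+[x0+np.eye(len(x0))[i]*s for i,s in enumerate(steps)]
    r=minimize(cost,x0,method='Nelder-Mead',options=dict(initial_simplex=sim,xatol=.005,fatol=1e-6)); return r.x,1-r.fun
TRAY=(569.1,203.3,4.619); RACK=(568.3,-182.0,3.87)
E
python3 - <<'E'
from h import *
st=ctrl.state(); cp=campose('wrist',st); im=cv2.imread('pics/w2.png')
f=lambda u,v:((u+419)/3-.5,v/3-.5)
print('nozzle',ray(f(288,437),cp,77)); print('tube',ray(f(302,287),cp,63)); print('standoff',ray(f(292,74),cp,67))
m=(im.min(2)>225).astype(np.uint8); n,l=cv2.connectedComponents(m); u,v=f(310,50); k=l[int(v),int(u)]
cs,_=cv2.findContours((l==k).astype(np.uint8),0,2); t=np.zeros_like(m); cv2.drawContours(t,cs,-1,1,-1); print(t.sum())
rc=17/np.cos(np.pi/6)
mod=lambda p:[(p[0]+rc*np.cos(p[2]+np.pi/6+i*np.pi/3),p[1]+rc*np.sin(p[2]+np.pi/6+i*np.pi/3),67) for i in range(6)]
for a in(-.1,.2,.5): print(iou_fit(t>0,mod,cp,(604,197,a),(5,5,.2)))
print([place([(0,y,14)],TRAY).round(1) for y in(105,35,-35,-105)])
plan(560,185,301)
E
```

```text
nozzle [470.9696139  213.69011348  77.        ]
tube [531.30489594 201.9526955   63.        ]
standoff [610.18282033 197.02352553  67.        ]
835
(array([ 6.10102291e+02,  1.97001245e+02, -3.98069830e-01]), np.float64(0.9667902149740548))
(array([610.00988764, 196.85285722,   0.65778061]), np.float64(0.9659808363663374))
(array([609.95982075, 197.04856125,   0.65293796]), np.float64(0.9660413731741677))
[array([[673.6, 193.5,  17. ]]), array([[603.9, 200. ,  17. ]]), array([[534.3, 206.6,  17. ]]), array([[464.6, 213.1,  17. ]])]
turn -0.00 | shift x 3.205 y -0.220 z -0.021
```

Request:
jog_arm:
  series:
    - [0.8, 0, 0, 0, 0]
    - [0.8, 0, 0, 0, 0]
    - [0.8, 0, 0, 0, 0]
    - [0.8, 0, 0, 0, 0]
    - [0, 0, 0, 0, 0]
    - [0, 0, 0, 0, 0]

```text
clock: 4.82
tcp_pos: [559.8, 176.7, 299.1]
tool_rot: [0.999, -0.047, -0.001, 0.0]
wrist_force: [-0.5, 0.1, 0.3]
finger_gap: 87.1
grip_force: 0.0
```

Run:
```python
from h import *
st=ctrl.state(); print(st['tcp_pos'],yaw(st)); im=snap('wrist','w3.png'); cp=campose('wrist',st)
b=cv2.resize(im[:,:,::-1],None,fx=4,fy=4,interpolation=cv2.INTER_CUBIC)
q=proj(place([(0,80,40)],TRAY),cp)[0]*4; x0=int(q[0]-300);y0=max(0,int(q[1]-300)); print(x0,y0)
cv2.imwrite('pics/w3o.png',b[y0:y0+600,x0:x0+600])
```

```text
[559.81112574 176.71333866 299.11719571] -0.09460114776804304
649 119
```

View pics/w3o.png

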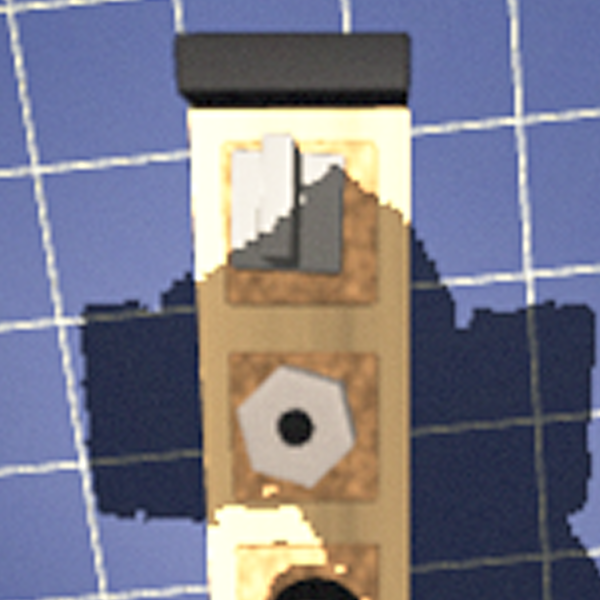

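Run:
```python
from h import *
st=ctrl.state(); cp=campose('wrist',st)
f=lambda u,v:((u+649)/4-.5,(v+119)/4-.5)
for n,u,v,z in [('plate',280,194,69),('foot',287,211,29),('standoff',295,427,67)]: print(n,ray(f(u,v),cp,z))
a,b=ray(f(263,137),cp,69),ray(f(297,135),cp,69); print(b-a)
a,b=ray(f(297,135),cp,69),ray(f(297,248),cp,69); print(b-a, np.arctan2(*(a-b)[[1,0]]))
a,b=ray(f(232,152),cp,29),ray(f(232,268),cp,29); print(b-a, np.arctan2(*(a-b)[[1,0]]))
plan(672,196,150)
```

```text
plate [678.27562287 198.90130099  69.        ]
foot [677.9442678  200.02319008  29.        ]
standoff [608.31446981 202.26266316  67.        ]
[ -0.38085922 -10.28040899   0.        ]
[-32.00933193   3.56416408   0.        ] -0.11089087531538123
[-36.56083588   4.60934551   0.        ] -0.12541164967529247
turn -0.00 | shift x 2.783 y -0.718 z 3.739
```

Request:
jog_arm:
  series:
    - [0, 0, 0, 0, 0]
    - [0, 0, 0, 0, 0]
    - [0, 0, 0, 0, 0]

```text
clock: 5.12
tcp_pos: [557.6, 179.1, 301.0]
tool_rot: [0.999, -0.045, 0.0, 0.0]
wrist_force: [-0.2, 0.4, -0.3]
finger_gap: 87.2
grip_force: 0.0
```

Run:
```python
from h import *
st=ctrl.state(); cp=campose('wrist',st); print(st['tcp_pos'],yaw(st),np.abs(st['qvel']).max(),R.from_quat(st['tool_rot']).as_matrix()[:,2])
im=snap('wrist','w4.png'); o=cv2.imread('pics/w3.png')[:,:,::-1]
print('phase shift',cv2.phaseCorrelate(np.float32(o[:200].mean(2)),np.float32(im[:200].mean(2))))
f=lambda u,v:((u+649)/4-.5,(v+119)/4-.5)
for n,u,v,z in [('trayend',300,108,11),('padstand',304,425,17),('padbr',300,222,17)]: print(n,ray(f(u,v),cp,z))
print(place([(0,143,8),(0,35,14),(0,105,14)],TRAY))
```

```text
[557.57342137 179.05967936 300.96903333] -0.0893678916717469 0.005047816674325057 [ 5.21559841e-04 -2.43737724e-04 -9.99999834e-01]
phase shift ((1.417225873984961, -0.4258267709355721), 0.9622991622239351)
trayend [713.00092172 194.97396769  11.        ]
padstand [605.73109467 204.59444291  17.        ]
padbr [675.33039517 198.59600384  17.        ]
[[711.47686572 189.9647794   11.        ]
 [603.94748462 200.03613482  17.        ]
 [673.64245385 193.50840446  17.        ]]
```

Run:
```python
from h import *
st=ctrl.state(); cp=campose('wrist',st)
im=cv2.imread('pics/w4.png')
g=im[:,:,::-1].astype(int); 
# standoff top: grey uniform region around hole
f=lambda u,v:((u+649)/4+.9,(v+119)/4-.9)
u,v=map(int,f(265,420)); print(im[v,u])
m=((np.abs(im.astype(int)-im[v,u]).max(2))<25).astype(np.uint8); n,l=cv2.connectedComponents(m); k=l[v,u]
cs,_=cv2.findContours((l==k).astype(np.uint8),0,2); t=np.zeros_like(m); cv2.drawContours(t,cs,-1,1,-1); print(t.sum())
rc=17/np.cos(np.pi/6)
mod=lambda p:[(p[0]+rc*np.cos(p[2]+np.pi/6+i*np.pi/3),p[1]+rc*np.sin(p[2]+np.pi/6+i*np.pi/3),67) for i in range(6)]
print(iou_fit(t>0,mod,cp,(608,200,-.4),(5,5,.2)))
for n,u,v,z in [('plate',280,194,69),('foot',287,211,29),('pad',300,222,17),('padst',304,425,17)]: print(n,ray(f(u,v),cp,z))
plan(676.7,197.3,200,-.11)
```

```text
[172 184 201]
588
(array([ 6.09793323e+02,  2.01057549e+02, -3.77421397e-01]), np.float64(0.9506022876809394))
plate [678.58606722 199.02376325  69.        ]
foot [678.37340873 199.95028851  29.        ]
pad [675.82727159 196.56188441  17.        ]
padst [606.25959419 202.47990125  17.        ]
turn 0.20 | shift x 2.907 y -0.780 z 2.525
```

Request:
jog_arm:
  series:
    - [0, 0, 0, 0.25, 0]
    - [0.49, -0.14, 0.75, 0, 0]
    - [0.49, -0.14, 0.75, 0, 0]
    - [0.49, -0.14, 0.75, 0, 0]
    - [0.49, -0.14, 0.75, 0, 0]
    - [0.49, -0.14, 0.75, 0, 0]
    - [0.49, -0.15, 0.75, 0, 0]
    - [0, 0, 0, 0, 0]
    - [0, 0, 0, 0, 0]
    - [0, 0, 0, 0, 0]
    - [0, 0, 0, 0, 0]
    - [0, 0, 0, 0, 0]
  newtons: 20

```text
clock: 6.17
tcp_pos: [679.6, 199.7, 123.5]
tool_rot: [0.998, -0.057, 0.002, -0.001]
wrist_force: [1.0, 0.1, 1.6]
finger_gap: 87.2
grip_force: 0.0
```

Run:
```python
from h import *
st=ctrl.state(); print(st['tcp_pos'],yaw(st),np.abs(st['qvel']).max()); plan(678.4,199.2,47,-.115)
im=snap('wrist','w5.png'); cv2.imwrite('pics/w5o.png',cv2.resize(im[:,:,::-1],(768,576)))
```

```text
[679.55185493 199.66539303 123.45968245] -0.1149675106253941 0.005280242274263641
turn 0.00 | shift x -0.027 y 0.015 z 1.911
```

View pics/w5o.png

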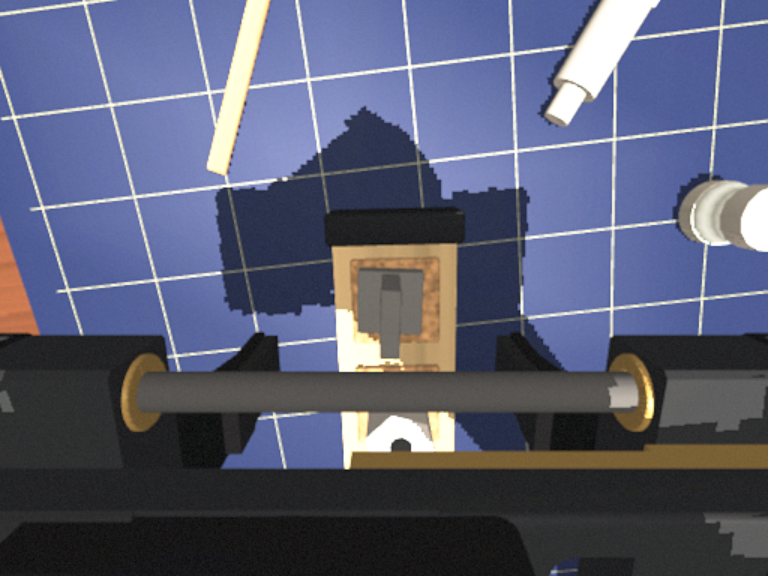

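The plate at u≈391 sits midway between the fingers (≈388), so I'm descending and gripping.

Request:
jog_arm:
  series:
    - [-0.03, 0.02, 0.48, 0, 0]
    - [0, 0, 0.48, 0, 0]
    - [0, 0, 0.48, 0, 0]
    - [0, 0, 0.47, 0, 0]
    - [0, 0, 0, 0, 0]
    - [0, 0, 0, 0, 0]
    - [0, 0, 0, 0, 0]
    - [0, 0, 0, 0, 0]
  newtons: 20

```text
clock: 6.88
tcp_pos: [679.0, 199.0, 46.4]
tool_rot: [0.998, -0.058, 0.002, -0.001]
wrist_force: [0.6, -0.8, 0.7]
finger_gap: 86.9
grip_force: 0.0
```

Request:
jog_arm:
  series:
    - [0, 0, 0, 0, 0.5]
    - [0, 0, 0, 0, 0.7]
    - [0, 0, 0, 0, 0.8]
    - [0, 0, 0, 0, 0.85]
    - [0, 0, 0, 0, 0.9]
    - [0, 0, 0, 0, 1]
    - [0, 0, 0, 0, 1]
    - [0, 0, 0, 0, 1]
    - [0, 0, 0, 0, 1]
    - [0, 0, 0, 0, 1]
  newtons: 20

```text
clock: 7.72
tcp_pos: [677.8, 198.4, 44.1]
tool_rot: [0.998, -0.058, -0.0, 0.0]
wrist_force: [0.6, 0.0, 1.2]
finger_gap: 28.1
grip_force: 0.0
```

Request:
jog_arm:
  series:
    - [0, 0, -0.06, 0, 1]
    - [0, 0, 0, 0, 1]
    - [0, 0, 0, 0, 1]
    - [0, 0, 0, 0, 1]
    - [0, 0, 0, 0, 1]
    - [0, 0, 0, 0, 1]
    - [0, 0, 0, 0, 1]
    - [0, 0, 0, 0, 1]

```text
clock: 8.38
tcp_pos: [678.1, 198.5, 46.8]
tool_rot: [0.998, -0.058, 0.0, -0.0]
wrist_force: [-0.1, -0.2, 2.6]
finger_gap: 10.0
grip_force: 20.0
```

Request:
jog_arm:
  series:
    - [0, 0, -0.3, 0, 1]
    - [0, 0, -0.5, 0, 1]
    - [0, 0, -0.5, 0, 1]
    - [0, 0, -0.5, 0, 1]
    - [0, 0, -0.5, 0, 1]
    - [0, 0, -0.3, 0, 1]
    - [0, 0, 0, 0, 1]
    - [0, 0, 0, 0, 1]
    - [0, 0, 0, 0, 1]
    - [0, 0, 0, 0, 1]

```text
clock: 9.22
tcp_pos: [676.9, 198.0, 148.6]
tool_rot: [0.998, -0.058, -0.001, 0.001]
wrist_force: [-0.2, -0.0, -0.8]
finger_gap: 9.6
grip_force: 20.0
```

Run:
```python
from h import *
c=place([(0,y,8) for y in(-105,-35,35,105)],RACK).round(1); print(c)
st=ctrl.state(); print(st['tcp_pos'],st['finger_gap'])
plan(c[0,0],c[0,1],150,-.842)
```

```text
[[ 498.4 -103.6   11. ]
 [ 545.  -155.9   11. ]
 [ 591.6 -208.1   11. ]
 [ 638.2 -260.4   11. ]]
[676.85595266 197.95811366 148.64946476] 9.588807919190822
turn 7.27 | shift x 2.653 y 8.349 z -0.034
```

Request:
jog_arm:
  series:
    - [0, 0, 0, 0.7, 1]
    - [0, 0, 0, 0.9, 1]
    - [0, 0, 0, 0.9, 1]
    - [0, 0, 0, 0.9, 1]
    - [0, 0, 0, 0.9, 1]
    - [0, 0, 0, 0.9, 1]
    - [0, 0, 0, 0.9, 1]
    - [0, 0, 0, 0.8, 1]
    - [0, 0, 0, 0.37, 1]
    - [0, 0, 0, 0, 1]

```text
clock: 10.05
tcp_pos: [677.0, 198.9, 149.2]
tool_rot: [0.913, -0.409, -0.0, 0.002]
wrist_force: [0.4, 0.3, -0.6]
finger_gap: 9.8
grip_force: 20.0
```

Request:
jog_arm:
  series:
    - [0.12, 0.36, 0, 0, 1]
    - [0.24, 0.76, 0, 0, 1]
    - [0.24, 0.76, 0, 0, 1]
    - [0.24, 0.76, 0, 0, 1]
    - [0.24, 0.76, 0, 0, 1]
    - [0.24, 0.76, 0, 0, 1]
    - [0.24, 0.76, 0, 0, 1]
    - [0.24, 0.76, 0, 0, 1]
    - [0.24, 0.76, 0, 0, 1]
    - [0.24, 0.76, 0, 0, 1]
    - [0.24, 0.76, 0, 0, 1]
    - [0.12, 0.36, 0, 0, 1]

```text
clock: 11.05
tcp_pos: [496.8, -105.7, 150.0]
tool_rot: [0.912, -0.41, -0.001, 0.001]
wrist_force: [-1.1, -1.0, -1.5]
finger_gap: 9.7
grip_force: 20.0
```

Request:
jog_arm:
  series:
    - [0, 0, 0, 0, 1]
    - [0, 0, 0, 0, 1]
    - [0, 0, 0, 0, 1]
    - [0, 0, 0, 0, 1]
    - [0, 0, 0, 0, 1]
    - [0, 0, 0, 0, 1]
    - [0, 0, 0, 0, 1]
    - [0, 0, 0, 0, 1]

```text
clock: 11.72
tcp_pos: [500.0, -101.5, 150.5]
tool_rot: [0.913, -0.408, -0.0, 0.0]
wrist_force: [0.3, -0.0, -1.1]
finger_gap: 9.7
grip_force: 20.0
```

Run:
```python
from h import *
st=ctrl.state(); print(st['tcp_pos'],yaw(st),np.abs(st['qvel']).max())
plan(498.4,-103.6,100,-.842)
im=snap('wrist','w6.png'); cp=campose('wrist',st)
cv2.imwrite('pics/w6o.png',overlay(im,cp,rackpoly(RACK)))
```

```text
[ 500.02403652 -101.52875403  150.48161346] -0.8413041175344349 0.004138746909151584
turn 0.01 | shift x 0.012 y 0.065 z 1.262
```

View pics/w6o.png

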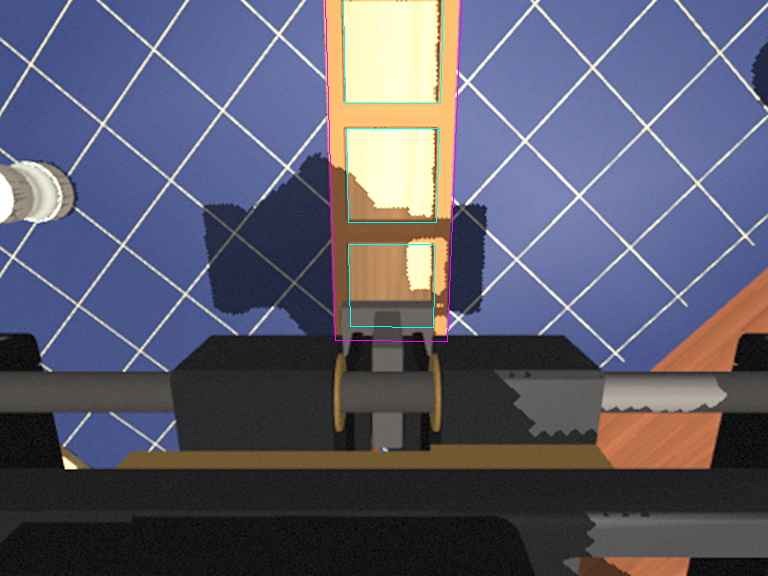

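The rack overlay still matches, so I'm lowering the bracket.

Request:
jog_arm:
  series:
    - [0.01, 0.06, 0.5, 0, 1]
    - [0, 0, 0.6, 0, 1]
    - [0, 0, 0.6, 0, 1]
    - [0, 0, 0.5, 0, 1]
    - [0, 0, 0.3, 0, 1]
    - [0, 0, 0.18, 0, 1]
    - [0, 0, 0.04, 0, 1]
    - [0, 0, 0, 0, 1]
    - [0, 0, 0, 0, 1]
    - [0, 0, 0, 0, 1]
    - [0, 0, 0, 0, 1]
    - [0, 0, 0, 0, 1]

```text
clock: 12.77
tcp_pos: [498.7, -103.9, 42.4]
tool_rot: [0.913, -0.409, 0.001, -0.0]
wrist_force: [-0.3, 0.6, -1.1]
finger_gap: 10.1
grip_force: 20.0
```

Request:
jog_arm:
  series:
    - [0, 0, 0.03, 0, 1]
    - [0, 0, 0, 0, 1]
    - [0, 0, 0, 0, 1]
    - [0, 0, 0, 0, 1]
    - [0, 0, 0, 0, 1]
    - [0, 0, 0, 0, 1]

```text
clock: 13.27
tcp_pos: [498.7, -103.8, 40.8]
tool_rot: [0.913, -0.409, 0.0, -0.0]
wrist_force: [0.2, 0.7, 2.5]
finger_gap: 9.9
grip_force: 20.0
```

Request:
jog_arm:
  series:
    - [0, 0, 0, 0, 0.8]
    - [0, 0, 0, 0, 0.7]
    - [0, 0, 0, 0, 0.6]
    - [0, 0, 0, 0, 0.5]
    - [0, 0, 0, 0, 0.4]
    - [0, 0, 0, 0, 0.3]
    - [0, 0, 0, 0, 0.2]
    - [0, 0, 0, 0, 0.1]
    - [0, 0, 0, 0, 0]
    - [0, 0, 0, 0, 0]

```text
clock: 14.1
tcp_pos: [498.3, -103.8, 40.6]
tool_rot: [0.913, -0.409, 0.0, 0.0]
wrist_force: [-0.2, -0.2, 0.2]
finger_gap: 68.8
grip_force: 0.0
```

Request:
jog_arm:
  series:
    - [0, 0, -0.3, 0, 0]
    - [0, 0, -0.7, 0, 0]
    - [0, 0, -0.7, 0, 0]
    - [0, 0, -0.7, 0, 0]
    - [0, 0, -0.3, 0, 0]
    - [0, 0, 0, 0, 0]
    - [0, 0, 0, 0, 0]
    - [0, 0, 0, 0, 0]

```text
clock: 14.77
tcp_pos: [497.5, -103.6, 147.6]
tool_rot: [0.913, -0.409, -0.001, 0.0]
wrist_force: [-0.7, 0.8, -0.3]
finger_gap: 86.9
grip_force: 0.0
```

Run:
```python
from h import *
plan(608.5,200,150,.16)
```

```text
turn -10.02 | shift x 3.949 y -7.051 z -0.061
```

Request:
jog_arm:
  series:
    - [0, 0, 0, -0.98, 0]
    - [0, 0, 0, -0.98, 0]
    - [0, 0, 0, -0.98, 0]
    - [0, 0, 0, -0.98, 0]
    - [0, 0, 0, -0.98, 0]
    - [0, 0, 0, -0.98, 0]
    - [0, 0, 0, -0.98, 0]
    - [0, 0, 0, -0.98, 0]
    - [0, 0, 0, -0.98, 0]
    - [0, 0, 0, -0.98, 0]

```text
clock: 15.6
tcp_pos: [497.2, -103.6, 146.8]
tool_rot: [0.997, 0.071, -0.002, -0.0]
wrist_force: [0.1, 0.2, -0.2]
finger_gap: 86.5
grip_force: 0.0
```

Request:
jog_arm:
  series:
    - [0.38, -0.72, 0, 0, 0]
    - [0.38, -0.72, 0, 0, 0]
    - [0.38, -0.72, 0, 0, 0]
    - [0.38, -0.72, 0, 0, 0]
    - [0.38, -0.72, 0, 0, 0]
    - [0.38, -0.72, 0, 0, 0]
    - [0.38, -0.72, 0, 0, 0]
    - [0.38, -0.72, 0, 0, 0]
    - [0.38, -0.72, 0, 0, 0]
    - [0.38, -0.67, 0, 0, 0]
    - [0, 0, 0, 0, 0]
    - [0, 0, 0, 0, 0]

```text
clock: 16.6
tcp_pos: [608.5, 202.6, 146.1]
tool_rot: [0.997, 0.071, -0.002, 0.0]
wrist_force: [-0.8, -1.1, 0.2]
finger_gap: 86.9
grip_force: 0.0
```

Request:
jog_arm:
  series:
    - [0, 0, 0, 0, 0]
    - [0, 0, 0, 0, 0]
    - [0, 0, 0, 0, 0]
    - [0, 0, 0, 0, 0]
    - [0, 0, 0, 0, 0]
    - [0, 0, 0, 0, 0]

```text
clock: 17.1
tcp_pos: [609.6, 199.8, 148.7]
tool_rot: [0.998, 0.068, 0.0, 0.0]
wrist_force: [-0.2, -0.7, 0.3]
finger_gap: 87.0
grip_force: 0.0
```

Run:
```python
from h import *
st=ctrl.state(); print(st['tcp_pos'],yaw(st))
plan(609.5,200.5,44,.136)
im=snap('wrist','w7.png');cv2.imwrite('pics/w7o.png',cv2.resize(im[:,:,::-1],(768,576)))
```

```text
[609.63684421 199.81123941 148.7384394 ] 0.1370555559383667
turn 0.01 | shift x -0.001 y -0.018 z 2.618
```

View pics/w7o.png

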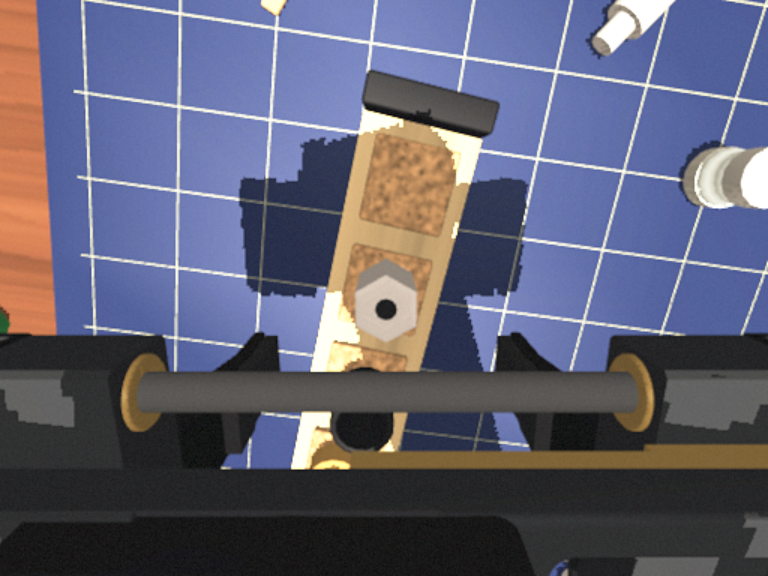

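The white hex is centred at (386,309) with its flats facing the jaws, so I'm descending and gripping.

Request:
jog_arm:
  series:
    - [0, -0.02, 0.5, 0, 0]
    - [0, 0, 0.6, 0, 0]
    - [0, 0, 0.6, 0, 0.2]
    - [0, 0, 0.5, 0, 0.3]
    - [0, 0, 0.3, 0, 0.4]
    - [0, 0, 0.12, 0, 0.4]
    - [0, 0, 0, 0, 0.4]
    - [0, 0, 0, 0, 0.4]
    - [0, 0, 0, 0, 0.4]
    - [0, 0, 0, 0, 0.45]
    - [0, 0, 0, 0, 0.5]
    - [0, 0, 0, 0, 0.55]
  newtons: 25

```text
clock: 18.15
tcp_pos: [609.9, 201.3, 44.6]
tool_rot: [0.998, 0.069, 0.001, -0.0]
wrist_force: [-0.2, -0.8, 0.3]
finger_gap: 43.5
grip_force: 0.0
```

Request:
jog_arm:
  series:
    - [0, 0, 0, 0, 0.6]
    - [0, 0, 0, 0, 0.7]
    - [0, 0, 0, 0, 0.8]
    - [0, 0, 0, 0, 0.9]
    - [0, 0, 0, 0, 1]
    - [0, 0, 0, 0, 1]

```text
clock: 18.65
tcp_pos: [609.6, 201.1, 44.0]
tool_rot: [0.998, 0.069, 0.0, 0.0]
wrist_force: [-1.2, -0.9, 2.9]
finger_gap: 33.8
grip_force: 25.0
```

Request:
jog_arm:
  series:
    - [0, 0, -0.3, 0, 1]
    - [0, 0, -0.6, 0, 1]
    - [0, 0, -0.6, 0, 1]
    - [0, 0, -0.6, 0, 1]
    - [0, 0, -0.4, 0, 1]
    - [0, 0, -0.1, 0, 1]
    - [0, 0, 0, 0, 1]
    - [0, 0, 0, 0, 1]

```text
clock: 19.32
tcp_pos: [608.8, 201.0, 147.0]
tool_rot: [0.998, 0.069, -0.001, 0.0]
wrist_force: [-0.5, 0.1, -1.3]
finger_gap: 33.7
grip_force: 25.0
```

Request:
jog_arm:
  series:
    - [0, 0, 0, 0.5, 1]
    - [0, 0, 0, 0.9, 1]
    - [0, 0, 0, 0.9, 1]
    - [0, 0, 0, 0.9, 1]
    - [0, 0, 0, 0.9, 1]
    - [0, 0, 0, 0.9, 1]
    - [0, 0, 0, 0.9, 1]
    - [0, 0, 0, 0.9, 1]
    - [0, 0, 0, 0.9, 1]
    - [0, 0, 0, 0.9, 1]
    - [0, 0, 0, 0.8, 1]
    - [0, 0, 0, 0.38, 1]

```text
clock: 20.32
tcp_pos: [608.3, 200.6, 145.7]
tool_rot: [0.912, -0.41, -0.001, 0.001]
wrist_force: [0.3, -0.9, -1.8]
finger_gap: 34.0
grip_force: 25.0
```

Request:
jog_arm:
  series:
    - [0.26, 0.33, 0, 0, 1]
    - [0.5, 0.65, 0, 0, 1]
    - [0.5, 0.65, 0, 0, 1]
    - [0.5, 0.65, 0, 0, 1]
    - [0.5, 0.65, 0, 0, 1]
    - [0.5, 0.65, 0, 0, 1]
    - [0.5, 0.65, 0, 0, 1]
    - [0.5, 0.65, 0, 0, 1]
    - [0.5, 0.65, 0, 0, 1]
    - [0.5, 0.65, 0, 0, 1]
    - [0.5, 0.65, 0, 0, 1]
    - [0.3, 0.33, 0, 0, 1]

```text
clock: 21.32
tcp_pos: [541.2, -161.2, 146.8]
tool_rot: [0.912, -0.41, -0.001, 0.002]
wrist_force: [0.9, -1.3, -1.5]
finger_gap: 34.0
grip_force: 25.0
```

Request:
jog_arm:
  series:
    - [0, 0, 0, 0, 1]
    - [0, 0, 0, 0, 1]
    - [0, 0, 0, 0, 1]
    - [0, 0, 0, 0, 1]
    - [0, 0, 0, 0, 1]
    - [0, 0, 0, 0, 1]
    - [0, 0, 0, 0, 1]
    - [0, 0, 0, 0, 1]

```text
clock: 21.98
tcp_pos: [544.7, -155.1, 147.8]
tool_rot: [0.913, -0.407, 0.0, 0.0]
wrist_force: [0.3, 0.5, -1.7]
finger_gap: 33.7
grip_force: 25.0
```

Run:
```python
from h import *
st=ctrl.state(); print(yaw(st)); plan(545,-155.9,39.2,-.842)
```

```text
-0.8392132700374748
turn 0.03 | shift x 0.019 y 0.008 z 2.714
```

Request:
jog_arm:
  series:
    - [0.02, 0.01, 0.5, 0, 1]
    - [0, 0, 0.6, 0, 1]
    - [0, 0, 0.6, 0, 1]
    - [0, 0, 0.5, 0, 1]
    - [0, 0, 0.3, 0, 1]
    - [0, 0, 0.17, 0, 1]
    - [0, 0, 0.04, 0, 1]
    - [0, 0, 0, 0, 1]
    - [0, 0, 0, 0, 1]
    - [0, 0, 0, 0, 1]
    - [0, 0, 0, 0, 1]
    - [0, 0, 0, 0, 1]

```text
clock: 22.98
tcp_pos: [545.3, -156.6, 40.1]
tool_rot: [0.913, -0.408, 0.001, -0.0]
wrist_force: [0.1, 0.4, -1.2]
finger_gap: 34.2
grip_force: 25.0
```

Request:
jog_arm:
  series:
    - [0, 0, 0.02, 0, 1]
    - [0, 0, 0, 0, 1]
    - [0, 0, 0, 0, 1]
    - [0, 0, 0, 0, 1]
    - [0, 0, 0, 0, 1]
    - [0, 0, 0, 0, 1]

```text
clock: 23.48
tcp_pos: [544.8, -156.5, 38.5]
tool_rot: [0.913, -0.408, 0.0, 0.0]
wrist_force: [-0.3, 0.2, -2.0]
finger_gap: 33.8
grip_force: 25.0
```

Request:
jog_arm:
  series:
    - [0, 0, 0.025, 0, 1]
    - [0, 0, 0, 0, 1]
    - [0, 0, 0, 0, 1]
    - [0, 0, 0, 0, 1]
    - [0, 0, 0, 0, 1]
    - [0, 0, 0, 0, 1]

```text
clock: 23.98
tcp_pos: [545.0, -156.6, 37.9]
tool_rot: [0.913, -0.408, 0.0, -0.0]
wrist_force: [-0.9, 0.4, 5.3]
finger_gap: 33.6
grip_force: 25.0
```

Request:
jog_arm:
  series:
    - [0, 0, 0, 0, 0.55]
    - [0, 0, 0, 0, 0.5]
    - [0, 0, 0, 0, 0.4]
    - [0, 0, 0, 0, 0.3]
    - [0, 0, 0, 0, 0.2]
    - [0, 0, 0, 0, 0.1]
    - [0, 0, 0, 0, 0.1]
    - [0, 0, 0, 0, 0.1]

```text
clock: 24.65
tcp_pos: [544.8, -156.5, 37.5]
tool_rot: [0.913, -0.408, 0.0, 0.0]
wrist_force: [0.2, 0.5, -0.7]
finger_gap: 74.2
grip_force: 0.0
```

Request:
jog_arm:
  series:
    - [0, 0, -0.3, 0, 0.1]
    - [0, 0, -0.7, 0, 0]
    - [0, 0, -0.7, 0, 0]
    - [0, 0, -0.7, 0, 0]
    - [0, 0, -0.7, 0, 0]
    - [0, 0, -0.7, 0, 0]
    - [0, 0, -0.2, 0, 0]
    - [0, 0, 0, 0, 0]
    - [0, 0, 0, 0, 0]

```text
clock: 25.4
tcp_pos: [544.5, -156.3, 197.7]
tool_rot: [0.913, -0.408, 0.0, -0.0]
wrist_force: [0.0, -0.5, -1.3]
finger_gap: 87.0
grip_force: 0.0
```

Request:
jog_arm:
  series:
    - [0, 0, 0, -0.9, 0]
    - [0, 0, 0, -0.9, 0]
    - [0, 0, 0, -0.9, 0]
    - [0, 0, 0, -0.9, 0]
    - [0, 0, 0, -0.9, 0]
    - [0, 0, 0, -0.9, 0]
    - [0, 0, 0, -0.9, 0]
    - [0, 0, 0, -0.9, 0]
    - [0, 0, 0, -0.3, 0]
    - [0, 0, 0, 0, 0]
    - [0, 0, 0, 0, 0]

```text
clock: 26.32
tcp_pos: [543.8, -156.3, 195.9]
tool_rot: [0.999, -0.046, -0.002, -0.0]
wrist_force: [0.1, -0.1, -0.2]
finger_gap: 86.9
grip_force: 0.0
```

Run:
```python
from h import *
st=ctrl.state(); print(yaw(st)); plan(425,212,200)
```

```text
-0.09129801622594118
turn -0.00 | shift x -3.798 y -8.898 z -0.102
```

Request:
jog_arm:
  series:
    - [-0.38, -0.89, -0.1, 0, 0]
    - [-0.38, -0.89, 0, 0, 0]
    - [-0.38, -0.89, 0, 0, 0]
    - [-0.38, -0.89, 0, 0, 0]
    - [-0.38, -0.89, 0, 0, 0]
    - [-0.38, -0.89, 0, 0, 0]
    - [-0.38, -0.89, 0, 0, 0]
    - [-0.38, -0.89, 0, 0, 0]
    - [-0.38, -0.89, 0, 0, 0]
    - [-0.38, -0.89, 0, 0, 0]
    - [0, 0, 0, 0, 0]
    - [0, 0, 0, 0, 0]

```text
clock: 27.32
tcp_pos: [424.2, 213.8, 200.8]
tool_rot: [0.999, -0.043, -0.001, 0.0]
wrist_force: [0.5, 0.2, -0.7]
finger_gap: 86.6
grip_force: 0.0
```

Request:
jog_arm:
  series:
    - [0, 0, 0, 0, 0]
    - [0, 0, 0, 0, 0]
    - [0, 0, 0, 0, 0]
    - [0, 0, 0, 0, 0]
    - [0, 0, 0, 0, 0]
    - [0, 0, 0, 0, 0]
    - [0, 0, 0, 0, 0]
    - [0, 0, 0, 0, 0]

```text
clock: 27.98
tcp_pos: [425.6, 211.6, 201.6]
tool_rot: [0.999, -0.045, 0.0, 0.0]
wrist_force: [0.4, 0.1, 0.2]
finger_gap: 87.0
grip_force: 0.0
```

Run:
```python
from h import *
st=ctrl.state(); print(st['tcp_pos'],yaw(st)); im=snap('wrist','w8.png'); cp=campose('wrist',st)
po=[]
for (x,y),h,r in(((531,203),63,20),((531,203),17,15.5),((471,213),77,12),((471,213),39,20)):
    po.append(([(x+r*np.cos(t),y+r*np.sin(t),h) for t in np.linspace(0,6.28,40)],(0,0,255) if h>50 else (0,255,0)))
b=overlay(im,cp,po,3); q=proj([(500,207,40)],cp)[0]*3; x0=int(q[0]-300);y0=max(0,int(q[1]-300)); print(x0,y0)
cv2.imwrite('pics/w8o.png',b[y0:y0+600,x0:x0+600])
```

```text
[425.57889624 211.63865132 201.5637117 ] -0.09049622741293968
468 41
```

View pics/w8o.png

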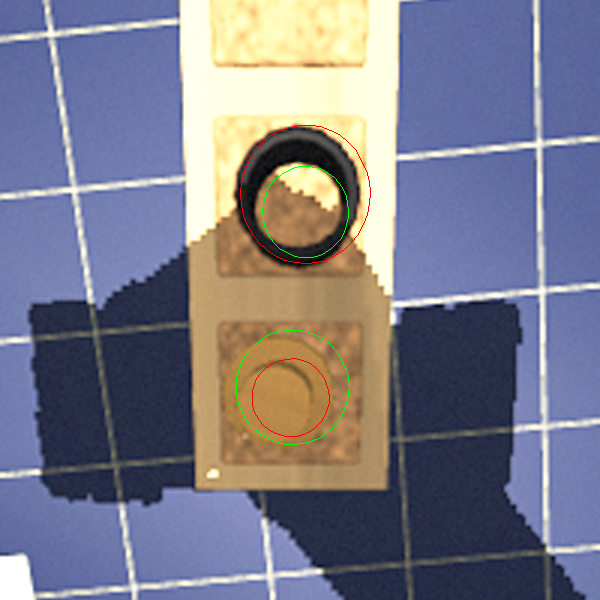

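Tube is at crop (298,194), giving about (531.4,205.5). Nozzle is at (278,392), giving about (471,216.7). I'm going for the tube.

Request:
jog_arm:
  series:
    - [0.5, -0.02, 0.2, 0, 0]
    - [0.5, -0.02, 0.3, 0, 0]
    - [0.5, -0.02, 0.4, 0, 0]
    - [0.5, -0.02, 0.5, 0, 0]
    - [0.5, -0.01, 0.5, 0, 0]
    - [0.15, 0, 0.4, 0, 0]
    - [0, 0, 0, 0, 0]
    - [0, 0, 0, 0, 0]
    - [0, 0, 0, 0, 0]
    - [0, 0, 0, 0, 0]
    - [0, 0, 0, 0, 0]
    - [0, 0, 0, 0, 0]
  newtons: 15

```text
clock: 29.03
tcp_pos: [531.5, 206.2, 110.6]
tool_rot: [0.999, -0.045, 0.001, -0.0]
wrist_force: [1.1, -0.3, 0.0]
finger_gap: 86.7
grip_force: 0.0
```

Run:
```python
from h import *
st=ctrl.state(); print(yaw(st)); plan(531.4,205.5,44)
```

```text
-0.08963094408901712
turn -0.00 | shift x -0.000 y 0.018 z 1.666
```

Request:
jog_arm:
  series:
    - [0, 0.01, 0.4, 0, 0]
    - [0, 0, 0.5, 0, 0]
    - [0, 0, 0.45, 0, 0]
    - [0, 0, 0.25, 0, 0.2]
    - [0, 0, 0.03, 0, 0.3]
    - [0, 0, 0, 0, 0.35]
    - [0, 0, 0, 0, 0.4]
    - [0, 0, 0, 0, 0.4]
    - [0, 0, 0, 0, 0.45]
    - [0, 0, 0, 0, 0.5]
    - [0, 0, 0, 0, 0.55]
    - [0, 0, 0, 0, 0.6]

```text
clock: 30.03
tcp_pos: [531.5, 205.4, 44.6]
tool_rot: [0.999, -0.045, 0.0, -0.0]
wrist_force: [-0.2, -0.1, 0.5]
finger_gap: 39.3
grip_force: 0.2
```

Request:
jog_arm:
  series:
    - [0, 0, 0, 0, 0.7]
    - [0, 0, 0, 0, 0.8]
    - [0, 0, 0, 0, 0.9]
    - [0, 0, 0, 0, 1]
    - [0, 0, 0, 0, 1]
    - [0, 0, 0, 0, 1]

```text
clock: 30.53
tcp_pos: [531.5, 205.4, 44.6]
tool_rot: [0.999, -0.045, 0.0, -0.0]
wrist_force: [-1.0, -0.5, 4.2]
finger_gap: 39.1
grip_force: 15.0
```

Request:
jog_arm:
  series:
    - [0, 0, -0.3, 0, 1]
    - [0, 0, -0.6, 0, 1]
    - [0, 0, -0.6, 0, 1]
    - [0, 0, -0.6, 0, 1]
    - [0, 0, -0.4, 0, 1]
    - [0, 0, -0.1, 0, 1]
    - [0, 0, 0, 0, 1]
    - [0, 0, 0, 0, 1]

```text
clock: 31.2
tcp_pos: [530.8, 205.2, 147.7]
tool_rot: [0.999, -0.045, -0.0, 0.0]
wrist_force: [-0.3, -0.1, -0.3]
finger_gap: 38.6
grip_force: 15.0
```

Request:
jog_arm:
  series:
    - [0, 0, 0, 0.6, 1]
    - [0, 0, 0, 0.9, 1]
    - [0, 0, 0, 0.9, 1]
    - [0, 0, 0, 0.9, 1]
    - [0, 0, 0, 0.9, 1]
    - [0, 0, 0, 0.9, 1]
    - [0, 0, 0, 0.9, 1]
    - [0, 0, 0, 0.9, 1]
    - [0, 0, 0, 0.6, 1]
    - [0, 0, 0, 0, 1]

```text
clock: 32.03
tcp_pos: [530.5, 204.9, 146.6]
tool_rot: [0.913, -0.408, -0.0, 0.002]
wrist_force: [-0.3, -0.7, -0.8]
finger_gap: 39.1
grip_force: 15.0
```

Request:
jog_arm:
  series:
    - [0.3, 0.2, 0, 0, 1]
    - [0.6, 0.4, 0, 0, 1]
    - [0.6, 0.4, 0, 0, 1]
    - [0.6, 0.4, 0, 0, 1]
    - [0.6, 0.4, 0, 0, 1]
    - [0.6, 0.4, 0, 0, 1]
    - [0.6, 0.4, 0, 0, 1]
    - [0.6, 0.4, 0, 0, 1]

```text
clock: 32.7
tcp_pos: [561.3, -10.0, 147.1]
tool_rot: [0.913, -0.407, -0.001, 0.001]
wrist_force: [1.0, 0.5, -0.0]
finger_gap: 38.7
grip_force: 15.0
```

Request:
jog_arm:
  series:
    - [0.6, 0.4, 0, 0, 1]
    - [0.6, 0.4, 0, 0, 1]
    - [0.6, 0.4, 0, 0, 1]
    - [0.6, 0.4, 0, 0, 1]
    - [0.6, 0.4, 0, 0, 1]
    - [0.6, 0.4, 0, 0, 1]
    - [0.4, 0.3, 0, 0, 1]
    - [0.2, 0.2, 0, 0, 1]

```text
clock: 33.37
tcp_pos: [586.9, -214.6, 147.1]
tool_rot: [0.913, -0.409, -0.001, 0.001]
wrist_force: [-0.4, -0.7, -1.0]
finger_gap: 38.7
grip_force: 15.0
```

Request:
jog_arm:
  series:
    - [0, 0, 0, 0, 1]
    - [0, 0, 0, 0, 1]
    - [0, 0, 0, 0, 1]
    - [0, 0, 0, 0, 1]
    - [0, 0, 0, 0, 1]
    - [0, 0, 0, 0, 1]
    - [0, 0, 0, 0, 1]
    - [0, 0, 0, 0, 1]

```text
clock: 34.03
tcp_pos: [587.9, -210.8, 148.4]
tool_rot: [0.913, -0.408, 0.0, -0.0]
wrist_force: [0.2, 0.3, -0.8]
finger_gap: 38.4
grip_force: 15.0
```

Run:
```python
from h import *
st=ctrl.state(); print(yaw(st)); plan(591.6,-208.1,39.6,-.842)
im=snap('wrist','w9.png'); cv2.imwrite('pics/w9o.png',overlay(im,campose('wrist',st),rackpoly(RACK)))
```

```text
-0.8394376575375516
turn 0.03 | shift x 0.011 y -0.113 z 2.721
```

View pics/w9o.png

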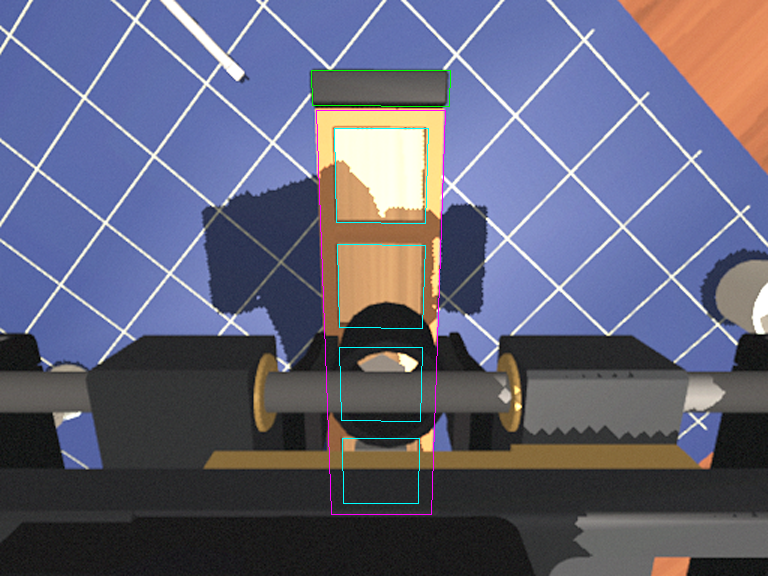

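Rack alignment is still within a millimetre or so, and I need 0.11 of y correction. Lowering the tube.

Request:
jog_arm:
  series:
    - [0.01, -0.11, 0, 0.03, 1]
    - [0, 0, 0.5, 0, 1]
    - [0, 0, 0.6, 0, 1]
    - [0, 0, 0.6, 0, 1]
    - [0, 0, 0.5, 0, 1]
    - [0, 0, 0.3, 0, 1]
    - [0, 0, 0.17, 0, 1]
    - [0, 0, 0.06, 0, 1]
    - [0, 0, 0, 0, 1]
    - [0, 0, 0, 0, 1]
    - [0, 0, 0, 0, 1]
    - [0, 0, 0, 0, 1]

```text
clock: 35.08
tcp_pos: [592.1, -208.9, 40.1]
tool_rot: [0.912, -0.409, 0.001, -0.0]
wrist_force: [-0.6, -0.0, -1.2]
finger_gap: 38.9
grip_force: 15.0
```

Request:
jog_arm:
  series:
    - [0, 0, 0.02, 0, 1]
    - [0, 0, 0, 0, 1]
    - [0, 0, 0, 0, 1]
    - [0, 0, 0, 0, 1]
    - [0, 0, 0, 0, 1]
    - [0, 0, 0, 0, 1]

```text
clock: 35.58
tcp_pos: [591.6, -208.7, 38.6]
tool_rot: [0.912, -0.409, 0.0, -0.0]
wrist_force: [-0.1, -0.6, 2.8]
finger_gap: 38.8
grip_force: 15.0
```

Request:
jog_arm:
  series:
    - [0, 0, 0, 0, 0.5]
    - [0, 0, 0, 0, 0.45]
    - [0, 0, 0, 0, 0.4]
    - [0, 0, 0, 0, 0.3]
    - [0, 0, 0, 0, 0.2]
    - [0, 0, 0, 0, 0.1]
    - [0, 0, 0, 0, 0.1]
    - [0, 0, 0, 0, 0.1]

```text
clock: 36.25
tcp_pos: [591.4, -208.6, 38.4]
tool_rot: [0.912, -0.409, 0.0, -0.0]
wrist_force: [-0.1, 0.0, -0.8]
finger_gap: 74.9
grip_force: 0.0
```

Request:
jog_arm:
  series:
    - [0, 0, -0.3, 0, 0.1]
    - [0, 0, -0.7, 0, 0]
    - [0, 0, -0.7, 0, 0]
    - [0, 0, -0.7, 0, 0]
    - [0, 0, -0.4, 0, 0]
    - [0, 0, 0, 0, 0]
    - [0, 0, 0, 0, 0]

```text
clock: 36.83
tcp_pos: [591.9, -208.8, 152.0]
tool_rot: [0.912, -0.409, 0.001, -0.0]
wrist_force: [-0.3, 0.3, -0.1]
finger_gap: 86.9
grip_force: 0.0
```

Request:
jog_arm:
  series:
    - [0, 0, 0, -0.9, 0]
    - [0, 0, 0, -0.9, 0]
    - [0, 0, 0, -0.9, 0]
    - [0, 0, 0, -0.9, 0]
    - [0, 0, 0, -0.9, 0]
    - [0, 0, 0, -0.9, 0]
    - [0, 0, 0, -0.9, 0]
    - [0, 0, 0, -0.9, 0]
    - [0, 0, 0, -0.3, 0]
    - [0, 0, 0, 0, 0]
    - [0, 0, 0, 0, 0]

```text
clock: 37.75
tcp_pos: [590.6, -208.4, 149.2]
tool_rot: [0.999, -0.047, -0.001, -0.0]
wrist_force: [0.4, 0.4, -0.2]
finger_gap: 87.1
grip_force: 0.0
```

Run:
```python
from h import *
st=ctrl.state(); print(yaw(st),st['tcp_pos']); plan(471,216.7,145)
```

```text
-0.09424804111529449 [ 590.61027957 -208.40699489  149.24550156]
turn -0.00 | shift x -3.977 y -10.299 z 0.106
```

Request:
jog_arm:
  series:
    - [-0.33, -0.86, 0, 0, 0]
    - [-0.33, -0.86, 0, 0, 0]
    - [-0.33, -0.86, 0, 0, 0]
    - [-0.33, -0.86, 0, 0, 0]
    - [-0.33, -0.86, 0, 0, 0]
    - [-0.33, -0.86, 0, 0, 0]
    - [-0.33, -0.86, 0, 0, 0]
    - [-0.33, -0.86, 0, 0, 0]
    - [-0.33, -0.86, 0, 0, 0]
    - [-0.33, -0.86, 0, 0, 0]
    - [-0.33, -0.86, 0, 0, 0]
    - [-0.34, -0.84, 0, 0, 0]

```text
clock: 38.75
tcp_pos: [470.6, 218.0, 150.1]
tool_rot: [0.999, -0.047, -0.0, 0.0]
wrist_force: [0.3, 0.0, -0.4]
finger_gap: 86.7
grip_force: 0.0
```

Request:
jog_arm:
  series:
    - [0, 0, 0, 0, 0]
    - [0, 0, 0, 0, 0]
    - [0, 0, 0, 0, 0]
    - [0, 0, 0, 0, 0]
    - [0, 0, 0, 0, 0]
    - [0, 0, 0, 0, 0]
    - [0, 0, 0, 0, 0]
    - [0, 0, 0, 0, 0]

```text
clock: 39.42
tcp_pos: [471.9, 215.8, 150.4]
tool_rot: [0.999, -0.047, 0.0, 0.0]
wrist_force: [-0.2, -0.1, 0.3]
finger_gap: 87.0
grip_force: 0.0
```

Run:
```python
from h import *
st=ctrl.state(); print(yaw(st),st['tcp_pos']); plan(471,216.7,58)
```

```text
-0.09448452616986636 [471.85135349 215.75646534 150.36923197]
turn -0.00 | shift x -0.023 y -0.021 z 2.309
```

Request:
jog_arm:
  series:
    - [-0.02, -0.02, 0.4, 0, 0]
    - [0, 0, 0.6, 0, 0]
    - [0, 0, 0.6, 0, 0]
    - [0, 0, 0.45, 0, 0.2]
    - [0, 0, 0.25, 0, 0.3]
    - [0, 0, 0, 0, 0.4]
    - [0, 0, 0, 0, 0.45]
    - [0, 0, 0, 0, 0.5]
    - [0, 0, 0, 0, 0.5]
    - [0, 0, 0, 0, 0.55]
    - [0, 0, 0, 0, 0.6]
    - [0, 0, 0, 0, 0.65]
  newtons: 20

```text
clock: 40.42
tcp_pos: [471.2, 217.4, 58.9]
tool_rot: [0.999, -0.047, 0.0, -0.0]
wrist_force: [-0.8, -0.5, -0.2]
finger_gap: 35.9
grip_force: 0.0
```

Request:
jog_arm:
  series:
    - [0, 0, 0, 0, 0.7]
    - [0, 0, 0, 0, 0.75]
    - [0, 0, 0, 0, 0.8]
    - [0, 0, 0, 0, 0.9]
    - [0, 0, 0, 0, 1]
    - [0, 0, 0, 0, 1]
    - [0, 0, 0, 0, 1]
    - [0, 0, 0, 0, 1]

```text
clock: 41.08
tcp_pos: [470.9, 217.3, 58.4]
tool_rot: [0.999, -0.047, 0.0, 0.0]
wrist_force: [-0.3, 0.3, 1.6]
finger_gap: 22.9
grip_force: 20.1
```

Request:
jog_arm:
  series:
    - [0, 0, -0.3, 0, 1]
    - [0, 0, -0.6, 0, 1]
    - [0, 0, -0.6, 0, 1]
    - [0, 0, -0.5, 0, 1]
    - [0, 0, -0.3, 0, 1]
    - [0, 0, 0, 0, 1]
    - [0, 0, 0, 0, 1]
    - [0, 0, 0, 0, 1]

```text
clock: 41.75
tcp_pos: [470.1, 216.9, 149.2]
tool_rot: [0.999, -0.047, -0.001, 0.001]
wrist_force: [-0.2, 0.2, -0.6]
finger_gap: 23.0
grip_force: 20.1
```

Request:
jog_arm:
  series:
    - [0, 0, 0, 0.6, 1]
    - [0, 0, 0, 0.9, 1]
    - [0, 0, 0, 0.9, 1]
    - [0, 0, 0, 0.9, 1]
    - [0, 0, 0, 0.9, 1]
    - [0, 0, 0, 0.9, 1]
    - [0, 0, 0, 0.9, 1]
    - [0, 0, 0, 0.9, 1]
    - [0, 0, 0, 0.58, 1]
    - [0, 0, 0, 0, 1]

```text
clock: 42.58
tcp_pos: [470.2, 216.7, 148.9]
tool_rot: [0.913, -0.409, 0.0, 0.002]
wrist_force: [-0.8, 0.9, -1.2]
finger_gap: 22.9
grip_force: 20.1
```

Request:
jog_arm:
  series:
    - [0.3, 0.12, 0, 0, 1]
    - [0.6, 0.25, 0, 0, 1]
    - [0.6, 0.25, 0, 0, 1]
    - [0.6, 0.25, 0, 0, 1]
    - [0.6, 0.25, 0, 0, 1]
    - [0.6, 0.25, 0, 0, 1]
    - [0.6, 0.25, 0, 0, 1]
    - [0.6, 0.25, 0, 0, 1]
    - [0.6, 0.25, 0, 0, 1]
    - [0.6, 0.25, 0, 0, 1]

```text
clock: 43.42
tcp_pos: [551.8, -17.0, 149.2]
tool_rot: [0.913, -0.407, -0.001, 0.0]
wrist_force: [0.5, 0.1, -0.6]
finger_gap: 22.9
grip_force: 20.1
```

Request:
jog_arm:
  series:
    - [0.6, 0.25, 0, 0, 1]
    - [0.6, 0.25, 0, 0, 1]
    - [0.6, 0.25, 0, 0, 1]
    - [0.6, 0.25, 0, 0, 1]
    - [0.6, 0.25, 0, 0, 1]
    - [0.6, 0.25, 0, 0, 1]
    - [0.6, 0.25, 0, 0, 1]
    - [0.6, 0.25, 0, 0, 1]
    - [0.6, 0.25, 0, 0, 1]
    - [0.4, 0.13, 0, 0, 1]
    - [0.2, 0.08, 0, 0, 1]

```text
clock: 44.33
tcp_pos: [638.2, -263.5, 148.8]
tool_rot: [0.912, -0.409, -0.001, 0.001]
wrist_force: [-1.0, -0.5, -0.4]
finger_gap: 22.5
grip_force: 20.1
```

Request:
jog_arm:
  series:
    - [0, 0, 0, 0, 1]
    - [0, 0, 0, 0, 1]
    - [0, 0, 0, 0, 1]
    - [0, 0, 0, 0, 1]
    - [0, 0, 0, 0, 1]
    - [0, 0, 0, 0, 1]
    - [0, 0, 0, 0, 1]
    - [0, 0, 0, 0, 1]

```text
clock: 45.0
tcp_pos: [638.9, -260.0, 150.5]
tool_rot: [0.913, -0.408, 0.0, -0.0]
wrist_force: [-0.4, -0.4, -0.3]
finger_gap: 23.2
grip_force: 20.1
```

Run:
```python
from h import *
st=ctrl.state(); print(yaw(st),st['tcp_pos']); plan(638.2,-260.4,54,-.842)
```

```text
-0.8406190378140806 [ 638.90639808 -259.99958296  150.49494873]
turn 0.01 | shift x -0.004 y 0.020 z 2.412
```

Request:
jog_arm:
  series:
    - [0, 0.02, 0.5, 0, 1]
    - [0, 0, 0.6, 0, 1]
    - [0, 0, 0.5, 0, 1]
    - [0, 0, 0.4, 0, 1]
    - [0, 0, 0.25, 0, 1]
    - [0, 0, 0.12, 0, 1]
    - [0, 0, 0.04, 0, 1]
    - [0, 0, 0, 0, 1]
    - [0, 0, 0, 0, 1]
    - [0, 0, 0, 0, 1]
    - [0, 0, 0, 0, 1]
    - [0, 0, 0, 0, 1]

```text
clock: 46.0
tcp_pos: [638.6, -261.1, 54.7]
tool_rot: [0.913, -0.408, 0.001, -0.0]
wrist_force: [0.7, 0.2, -0.4]
finger_gap: 23.1
grip_force: 20.1
```

Request:
jog_arm:
  series:
    - [0, 0, 0.03, 0, 1]
    - [0, 0, 0, 0, 1]
    - [0, 0, 0, 0, 1]
    - [0, 0, 0, 0, 1]
    - [0, 0, 0, 0, 1]
    - [0, 0, 0, 0, 1]

```text
clock: 46.5
tcp_pos: [638.2, -261.0, 52.8]
tool_rot: [0.913, -0.408, 0.0, 0.0]
wrist_force: [-1.2, 0.2, -0.4]
finger_gap: 23.0
grip_force: 20.1
```

Request:
jog_arm:
  series:
    - [0, 0, 0.02, 0, 1]
    - [0, 0, 0, 0, 1]
    - [0, 0, 0, 0, 1]
    - [0, 0, 0, 0, 1]
    - [0, 0, 0, 0, 1]
    - [0, 0, 0, 0, 1]

```text
clock: 47.0
tcp_pos: [638.3, -261.0, 52.4]
tool_rot: [0.913, -0.408, 0.0, -0.0]
wrist_force: [-2.0, 0.2, 5.3]
finger_gap: 22.7
grip_force: 20.3
```

Contact. Releasing, lifting, and backing off for a check view.

Request:
jog_arm:
  series:
    - [0, 0, 0, 0, 0.7]
    - [0, 0, 0, 0, 0.6]
    - [0, 0, 0, 0, 0.5]
    - [0, 0, 0, 0, 0.4]
    - [0, 0, 0, 0, 0.3]
    - [0, 0, 0, 0, 0.2]
    - [0, 0, 0, 0, 0.1]
    - [0, 0, 0, 0, 0.1]

```text
clock: 47.67
tcp_pos: [638.2, -260.9, 51.9]
tool_rot: [0.913, -0.408, -0.0, 0.0]
wrist_force: [0.6, 0.0, -0.4]
finger_gap: 64.8
grip_force: 0.0
```

Request:
jog_arm:
  series:
    - [0, 0, -0.3, 0, 0.1]
    - [0, 0, -0.7, 0, 0]
    - [0, 0, -0.7, 0, 0]
    - [0, 0, -0.7, 0, 0]
    - [0, 0, -0.8, 0, 0]
    - [0, 0, -0.8, 0, 0]
    - [0, 0, -0.8, 0, 0]

```text
clock: 48.25
tcp_pos: [637.9, -261.1, 246.6]
tool_rot: [0.913, -0.409, 0.0, -0.0]
wrist_force: [1.2, -0.8, -0.5]
finger_gap: 87.2
grip_force: 0.0
```

Request:
jog_arm:
  series:
    - [0, -0.8, 0, 0, 0]
    - [0, -0.8, 0, 0, 0]
    - [0, -0.8, 0, 0, 0]
    - [0, -0.8, 0, 0, 0]
    - [0, -0.8, 0, 0, 0]
    - [0, -0.8, 0, 0, 0]
    - [0, 0, 0, 0, 0]
    - [0, 0, 0, 0, 0]
    - [0, 0, 0, 0, 0]
    - [0, 0, 0, 0, 0]
    - [0, 0, 0, 0, 0]
    - [0, 0, 0, 0, 0]

```text
clock: 49.25
tcp_pos: [780.6, -134.4, 244.7]
tool_rot: [0.912, -0.409, 0.0, 0.0]
wrist_force: [0.0, 0.4, 0.6]
finger_gap: 87.3
grip_force: 0.0
```

Run:
```python
from h import *
a=snap('top','t9.png'); cp=campose('top')
po=[(place([(-28,y-28,8),(28,y-28,8),(28,y+28,8),(-28,y+28,8)],RACK),(255,255,0)) for y in(-105,-35,35,105)]
for y,h,r in((-105,60,5),(-35,58,19.6),(35,54,20),(105,68,12)):
    po.append((place([(r*np.cos(t),y+r*np.sin(t),h) for t in np.linspace(0,6.28,40)],RACK),(255,0,0)))
b=overlay(a,cp,po,4)[480:1080,1250:1800]; 
cv2.imwrite('pics/t9o.png',b)
```

```text
(no output)
```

View pics/t9o.png

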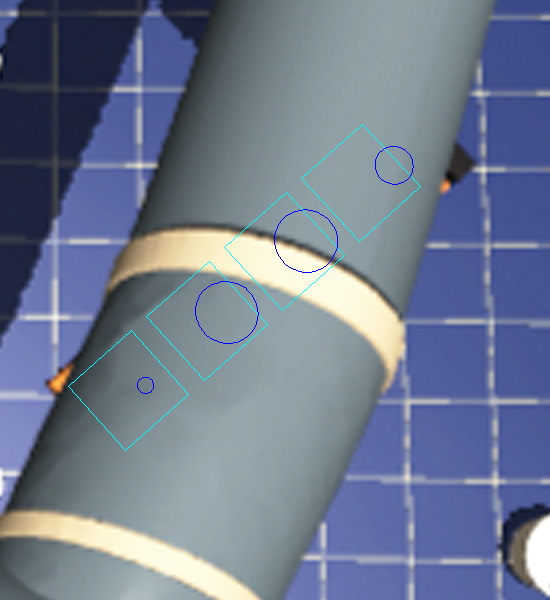

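The arm hides the rack from the top camera, so I'm moving it aside.

Request:
jog_arm:
  series:
    - [-0.8, 0, 0, 0, 0]
    - [-0.8, 0, 0, 0, 0]
    - [-0.8, 0, 0, 0, 0]
    - [-0.8, 0, 0, 0, 0]
    - [-0.8, 0, 0, 0, 0]
    - [-0.8, 0, 0, 0, 0]
    - [-0.8, 0, 0, 0, 0]
    - [-0.8, 0, 0, 0, 0]
    - [-0.8, 0, 0, 0, 0]
    - [-0.8, 0, 0, 0, 0]
    - [0, 0, 0, 0, 0]
    - [0, 0, 0, 0, 0]

```text
clock: 50.3
tcp_pos: [567.1, 107.3, 244.3]
tool_rot: [0.914, -0.407, -0.0, -0.001]
wrist_force: [-0.3, -1.2, 0.3]
finger_gap: 87.2
grip_force: 0.0
```

Run:
```python
from h import *
a=snap('top','t10.png'); s=snap('scene','s10.png')
def po(): 
    po=[(place([(-28,y-28,8),(28,y-28,8),(28,y+28,8),(-28,y+28,8)],RACK),(255,255,0)) for y in(-105,-35,35,105)]
    for y,h,r in((-105,60,5),(-35,58,19.6),(35,54,20),(105,68,12)):
        po.append((place([(r*np.cos(t),y+r*np.sin(t),h) for t in np.linspace(0,6.28,40)],RACK),(0,0,255)))
    return po
b=overlay(a,campose('top'),po(),3)[370:770,940:1340]
c=cv2.resize(s[:,:,::-1],None,fx=4,fy=4,interpolation=cv2.INTER_CUBIC)
q=proj([(568,-182,40)],campose('scene'))[0]*4; y0,x0=int(q[1])-200,int(q[0])-200
cv2.imwrite('pics/t10o.png',np.hstack([b,c[y0:y0+400,x0:x0+400]]))
```

```text
(no output)
```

View pics/t10o.png

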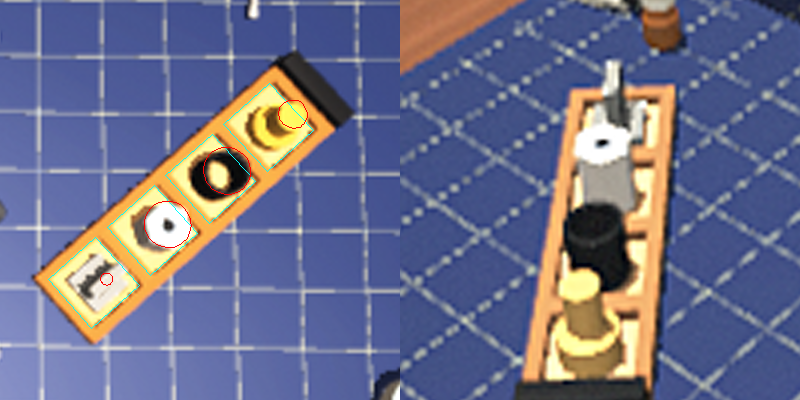

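The parts stand upright in their own cells, in the reversed order: nozzle (285,115) next to the block, then tube, standoff, and bracket (98,285) farthest. All sit within about 3 mm of the marks.

```bash
python3 -c "
from cell import ctrl
print(ctrl.sign_off())"
```

```text
the job is handed in; nothing more can be done
None
```

I moved all four parts into the rack in reverse order and handed the job in at about 50 s. The last images showed each part upright and close to the centre of its own cell; no verdict came back.

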